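# Seal the backup sticks in the lock case

### The arm

A 7-joint arm with a two-finger parallel gripper is mounted at the origin on a cart in front of the work surface, level with it; the furniture and walls round the work are solid. World frame = base frame: x ahead of the robot, y to its left, z up, the work surface at z = 0. Lengths are in mm, angles in rad, forces in N, time in s.
With the tool pointing down it reaches from about 400 to 875 mm from the base axis. Payload 4.4 kg.
Tool frame: the origin (TCP) lies midway between the tips of the shut fingers; the grasp point (between the pads) lies 19 mm behind it (ctrl.pinch_z is the distance from the TCP to the grasp point, in mm); z points along the fingers, y is the line along which they close (so a half turn about z gives the same grasp; the last joint's range is limited). The gripper opens to 85 mm and grips with 20 to 120 N. Pads are 22 mm wide; open, the fingers measure 114 mm over their backs; the gripper's body (76 mm by 85 mm) begins 54 mm behind the grasp point. The pads swing forward as they close: fully open they stand 13 mm farther back than shut.
Start: joints at [1.081, 0.628, 0.038, 1.517, -0.027, 0.996, -0.02], TCP at [267.326, -592.499, 231.313] pointing down, gripper open.
Joint ranges: [-3.06, 3.06], [-0.37, 2.12], [-1.25, 1.32], [0.18, 2.47], [-1.1, 4.24], [0.23, 1.98], [-2.94, 2.94]. Speed limits (rad/s): [2.57, 2.57, 3.14, 3.14, 3.14, 3.14, 3.14].

### API

Orientations are given as [roll, pitch, yaw] about the fixed x, y, z axes, in that order (R = Rz(yaw) Ry(pitch) Rx(roll)).
In Python, from cell import read_state, cams, order, ctrl gives the robot as it stands.
- The arm moves only by the tool move_arm, never from a script. Its argument "targets" is text: rows parted by semicolons, each of 7 numbers parted by spaces: the gripper's target within -1 to 1 (fully open at 1, half-way at 0, shut at -1), then the shift along the tool's x, y, z in cm, then the turn, a rotation vector about the tool's x, y, z in degrees. A call has 1 to 5 rows; each row shifts and turns the commanded pose from where the row before left it, along the tool's axes as they then stand; what a row does not reach is not made up. A row lasts 1/12 s, in which the tool goes at most 41.7 mm and 7.16 degrees, less where a joint would pass 70% of its speed; a pose out of reach is approached as far as the arm can. A call with a gripper value outside its range is refused whole. The fingers move at their own pace and stop on an object; the grip force is fixed at half the most. Time passes only in rows, so rows that do not move let the fingers close. It gives the time, the measured TCP pose, the force, the opening and the grip force at its end, in the units of the state.
- read_state(): the state, without advancing time (a new reading comes with each control period).
- cams.get_image(name): name is "scene" or "side" or "wrist"; returns a dict with "color" (420x560x3 uint8, red, green, blue), "fovy" (degrees; the focal length in pixels is half the picture's height over the tangent of half this angle, whatever the lens; pixels are square), "cx", "cy" (the principal point, pixels), "rvec" (rotation vector, rad) and "tvec" (3), from world to camera coordinates, as OpenCV has them. Camera axes: x right, y down, z forward; pixel columns grow to the right and rows downward; lengths in mm; the calibration is good to about 2 mm. A picture is of the moment at which its call begins. There is no depth.
- order.finish_job(): hands the job in; it is judged then, once.
The state is a dict: "clock": time; "qpos": joint angles; "qd": joint speeds; "tau": joint torques, N m; "eef_pos": TCP position; "tool_rot": TCP orientation; "force": force on the tool from outside, world axes, zero at the start; "torque": the same for the moment, N m; "width": finger opening in mm; "gripper_force": force on a finger pad.
Only numpy, scipy, OpenCV 4.12 (cv2) and the standard library are available. Lean on these libraries where they do the work, as an engineer would, in place of code of your own. Each camera call takes 0.05 s, during which the arm holds its last target. There are 200 camera calls.

### The job

Put every USB stick that lies on the desk away in the open metal case and shut its lid fully. Take the stubby flat-blade screwdriver from its wooden stand and with it first turn the big slotted cam lock at the front of the lid a quarter turn clockwise until it seats, then turn the two small captive screws clockwise until both are tight at their stops. Finally stand the screwdriver upright in its stand again, and leave the tape roll, the sticky notes and the card wallet where they are.

Things in the scene. Friction and masses are not known exactly. Their poses are not given: they have to be found in the camera images.
- case: grey metal case with an open top, outside 170 (x) x 210 (y) x 50 (z) mm, walls and floor 5 mm; fixed to the desk. Origin at the middle of its underside, on the desk; its x axis points away from the robot, to the hinge side.
- lid (a joint): aluminium lid, 6 mm thick, on a stiff hinge along the far top edge of the case: the hinge line runs along the case's y axis through x = +85, z = +50 mm of the case's frame. 0 rad is shut, pi/2 upright; it starts open at 1.6 to 1.75 and stops at 1.9. The hinge's friction (0.3 N m, the lid weighs 250 g) holds it wherever it is left, so it must be pushed all the way down.
- lid_tab (a point): middle of the outer (top) face of the thumb tab, 26 x 50 mm and 5 mm thick, in the middle of the lid's free edge, 180 mm from the hinge line; push here to shut the lid. z points out of the lid's outer face (up when shut).
- cam_lock (a joint): turn of the cam lock, rad: 0 open, pi/2 (1.57) seated at its stop; grows clockwise seen from above the shut lid. Friction 0.10 N m, no spring. Its cam catches under a steel keeper (50 mm wide, standing 12 mm in from the front wall, 38 to 42 mm above the desk) and holds the lid shut when seated; if the lid is not fully down it blocks.
- cam_lock_slot (a point): middle of the floor of the slot in the round steel head (34 mm across) of the cam lock, near the lid's front edge, 125 mm from the hinge line, in the middle. The slot's length runs along this point's x axis and is open at both ends; it is 6 mm wide (9 mm at its chamfered mouth) and 6 mm deep, its mouth 6 mm above this point; z points out of the lid. With the lid shut it is 59 mm above the desk.
- screw_left (a joint): turn of the left captive screw (robot's left, +y), rad: starts between 0 and 0.8, tight at its stop at 2.4; grows clockwise seen from above. Friction 0.06 N m, no spring; it does not rise or sink.
- screw_left_slot (a point): middle of the floor of the slot in the round steel head (25 mm across) of the left captive screw, 55 mm from the hinge line, 75 mm left of the lid's middle. The slot's length runs along this point's x axis and is open at both ends; it is 6 mm wide (9 mm at its chamfered mouth) and 6 mm deep, its mouth 6 mm above this point; z points out of the lid. 59 mm above the desk when shut.
- screw_right (a joint): turn of the right captive screw (robot's right, -y), as for the left: tight at 2.4.
- screw_right_slot (a point): middle of the floor of the slot in the round steel head (25 mm across) of the right captive screw, 55 mm from the hinge line, 75 mm right of the lid's middle. The slot's length runs along this point's x axis and is open at both ends; it is 6 mm wide (9 mm at its chamfered mouth) and 6 mm deep, its mouth 6 mm above this point; z points out of the lid. 59 mm above the desk when shut.
- driver: stubby flat-blade screwdriver, 97 mm long, about 70 g, standing upright in its stand with the blade down. Origin at the middle of the blade's tip, z up the tool. Blade 20 mm wide (x) and 3.5 mm thick (y), 16 mm long; shank 10 mm thick; round black collar 42 mm across from z = 40 to 45; above it the black handle with flat sides, 26 (x) x 18 (y) mm, from z = 45 to 97: grip it across its 18 mm.
- driver_tip (a point): middle of the screwdriver's blade tip (the same point as driver).
- stand: dark wooden stand, 70 x 70 x 44 mm, fixed to the desk, with a 28 mm square hole 41 mm deep in the middle of its top. The driver hangs in it by its collar, which rests on the top, the blade's tip 4 mm above the desk. Origin at the middle of its underside.
- stick_a: USB stick, 18 x 60 x 9 mm, lying flat; its stiff body, 18 wide x 44 long x 9 high, runs from y = -14 to y = +30 mm of its own frame (grip it round y = +8), the thin metal plug beyond y = -14; origin on the underside. May be absent. It weighs about 12 g.
- stick_b: USB stick, 18 x 60 x 9 mm, lying flat; its stiff body, 18 wide x 44 long x 9 high, runs from y = -14 to y = +30 mm of its own frame (grip it round y = +8), the thin metal plug beyond y = -14; origin on the underside. May be absent. It weighs about 12 g.
- stick_c: USB stick, 18 x 60 x 9 mm, lying flat; its stiff body, 18 wide x 44 long x 9 high, runs from y = -14 to y = +30 mm of its own frame (grip it round y = +8), the thin metal plug beyond y = -14; origin on the underside. May be absent. It weighs about 12 g.
- stick_d: USB stick, 18 x 60 x 9 mm, lying flat; its stiff body, 18 wide x 44 long x 9 high, runs from y = -14 to y = +30 mm of its own frame (grip it round y = +8), the thin metal plug beyond y = -14; origin on the underside. May be absent. It weighs about 12 g.
- tape: roll of masking tape, 104 mm across, 25 high, lying flat; origin on the underside. A bystander.
- notes: pad of yellow sticky notes, 76 x 76 x 10 mm; origin on the underside. A bystander.
- wallet: grey felt card sleeve, 61 x 90 x 9 mm; origin on the underside. A bystander.
There are look-alikes about, which are no part of the job. What is shaped like the stick_c but blue or pink is not meant. Leave any orange look-alike of the stick_b alone.

How it is judged:
By the outcome, as a careful person would: the job done as asked, in the order asked, and still so for the second after the job is handed in, with the robot touching nothing.
Of stick_a, stick_b, stick_c, stick_d only 2 to 4 are there at a start; the rules pass over those that are not, and their reading is None.
At some moment in a run one of stick_a, stick_b, stick_c, stick_d may be knocked a few centimetres aside while the robot is not near it.
It also fails if it takes over 210 s, if anything falls off the work surface, if the arm or the gripper's body presses on something with over 40 N, if the wrist force passes 120 N, or if a joint passes its speed limit or range.

## Working session

There is one attempt and no reset: what is moved stays moved. The work goes in short steps, Python scripts to look and compute and a tool call to move; the robot and the scene stay as the last step left them, time stands still between calls to the robot, and variables do not carry over. Pictures are saved under pics/ and viewed, at most 14 in all, crops included, and the job is handed in when it is done.

Besides the shell and the picture viewer there is one more tool, called after ">>>" as name(argument=value, ...), one argument or row to a line, values as JSON. move_arm: Moves the arm, as the interface text tells. Its arguments: {"type":"object","properties":{"targets":{"type":"string"}},"required":["targets"]}

```bash
ls; mkdir -p pics; python3 - <<'E'
from cell import read_state, cams, order, ctrl
import cv2
print(read_state(), ctrl.pinch_z)
for n in ("scene","side","wrist"):
    d=cams.get_image(n); cv2.imwrite(f"pics/{n}0.png",cv2.cvtColor(d["color"],cv2.COLOR_RGB2BGR))
    print(n,d["fovy"],d["cx"],d["cy"],d["rvec"],d["tvec"])
E
```

```text
pics
{'clock': 0.0, 'qpos': array([ 1.08120596,  0.62934663,  0.03841781,  1.51837702, -0.0269871 ,
        0.99624458, -0.01998333]), 'qd': array([ 6.53499517e-05,  1.81033827e-04,  6.78039967e-04, -4.19596251e-04,
        7.32792834e-04, -1.27566864e-03, -1.44474611e-03]), 'tau': array([ 3.30866433e-04, -5.63388205e+01,  1.22593705e+00, -1.93443131e+01,
        1.08142468e-02,  1.04474032e-02,  6.90849788e-06]), 'eef_pos': array([ 267.07630913, -591.92495281,  230.38541099]), 'tool_rot': array([-3.13973453e+00,  2.10184789e-05,  4.23833406e-01]), 'force': array([-1.15483522,  0.3881426 ,  1.42514543]), 'torque': array([0.01869612, 0.01543513, 0.0272604 ]), 'gripper_force': 0.0, 'width': 85.4125010484442} 18.700000000000003
scene 54.67011823603334 281.34945225093134 209.41263625597898 [ 2.17118898 -0.88773391  0.38861714] [-340.02659333  337.39739905  999.53870037]
side 54.245277212245306 281.72722829474344 207.34153959311737 [ 0.27294148 -2.49381578  1.65319282] [ 544.08445207   93.47404597 1050.12768362]
wrist 60.895114972490006 283.35703203821475 212.92243593321686 [-2.41239702  1.55924457  0.24480506] [-648.88309933  -39.3974552   379.24383956]
```

View pics/scene0.png

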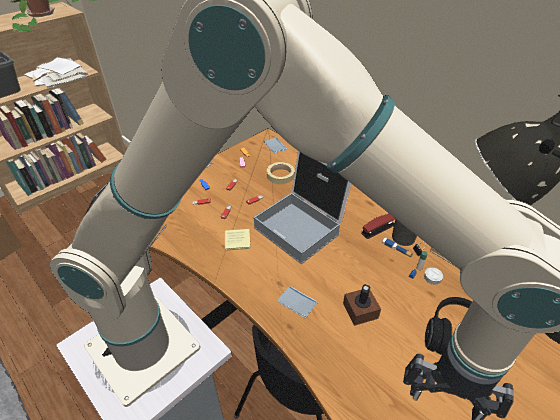

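View pics/side0.png

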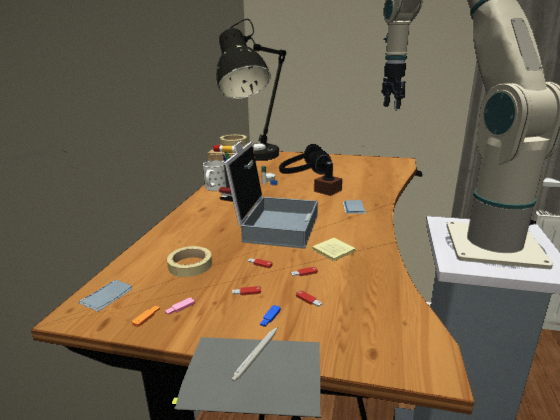

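Scene picture: red sticks at (202,201), (232,184), (226,211) and (255,199). Look-alikes are blue (205,184), pink (242,161) and orange (245,152). The driver stands in its stand at (364,300) and the case is at (297,225). I choose the four red ones and check them in a close crop.

```bash
cat > h.py <<'E'
from cell import read_state, cams, order, ctrl
import cv2, numpy as np
from scipy.spatial.transform import Rotation as Ro
def snap(n,f=None):
    d=cams.get_image(n); d["bgr"]=cv2.cvtColor(d["color"],cv2.COLOR_RGB2BGR)
    if f: cv2.imwrite(f"pics/{f}.png",d["bgr"])
    h=d["color"].shape[0]; fl=h/2/np.tan(np.radians(d["fovy"])/2)
    d["K"]=np.array([[fl,0,d["cx"]],[0,fl,d["cy"]],[0,0,1.]]); d["R"]=Ro.from_rotvec(np.ravel(d["rvec"])).as_matrix(); d["t"]=np.ravel(d["tvec"])
    return d
def unproj(d,uv,z):
    uv=np.atleast_2d(np.array(uv,float)); r=(np.linalg.inv(d["K"])@np.c_[uv,np.ones(len(uv))].T)
    c=-d["R"].T@d["t"]; w=(d["R"].T@r).T
    return c+w*((z-c[2])/w[:,2])[:,None]
def proj(d,P):
    P=np.atleast_2d(np.array(P,float)); return cv2.projectPoints(P.reshape(-1,1,3),np.ravel(d["rvec"]).astype(float),d["t"],d["K"],None)[0][:,0]
def blobs(d,lo,hi,amin=15):
    hsv=cv2.cvtColor(d["bgr"],cv2.COLOR_BGR2HSV); m=cv2.inRange(hsv,lo,hi)
    if lo[0]==0: m|=cv2.inRange(hsv,(172,lo[1],lo[2]),(180,255,255))
    n,l,s,c=cv2.connectedComponentsWithStats(m)
    return [(c[i],s[i],np.argwhere(l==i)[:,::-1]) for i in range(1,n) if s[i][4]>=amin]
def red(d,z=5,amin=15):
    for c,s,p in blobs(d,(0,140,60),(6,255,255),amin):
        w=unproj(d,p,z)[:,:2]; m=w.mean(0); e,v=np.linalg.eigh(np.cov((w-m).T))
        print("red px",c.round(0),s[4],"world",m.round(1),"ang",np.degrees(np.arctan2(v[1,1],v[0,1])).round(0),"len",(np.sqrt(12*e)).round(0))
E
python3 - <<'E'
from h import *
s=snap("scene"); red(s); d=snap("side"); print(); red(d)
a=cv2.resize(s["bgr"][135:225,180:300],None,fx=6,fy=6,interpolation=cv2.INTER_CUBIC)
cv2.imwrite("pics/crop1.png",a)
print("side case bottom/top corners?")
for n,i,uv,z in [("stand top c scene",s,(363,295),44),("case rim L scene",s,(255,222),50),("case rim near R",s,(305,253),50),("tape",s,(281,172),12),("notes",s,(236,239),10),("wallet",s,(297,301),9)]: print(n,unproj(i,uv,z).round(0))
E
```

```text
red px [ 15. 128.] 118 world [ 137.2 1291.1] ang 83.0 len [ 21. 379.]
red px [231. 185.] 38 world [548.9 333.5] ang -157.0 len [20. 46.]
red px [253. 200.] 44 world [552.6 217.2] ang 176.0 len [21. 40.]
red px [203. 201.] 49 world [426.8 331.7] ang 143.0 len [23. 38.]
red px [225. 213.] 48 world [443.3 232.5] ang -150.0 len [19. 46.]
red px [378. 222.] 235 world [ 769.1 -148.7] ang 168.0 len [ 34. 110.]

red px [216. 147.] 34 world [1066.1 -783.6] ang 112.0 len [ 28. 115.]
red px [225. 189.] 51 world [ 817.4 -237.2] ang 129.0 len [32. 58.]
red px [262. 263.] 97 world [554.9 220. ] ang 159.0 len [24. 45.]
red px [307. 271.] 103 world [445.  233.8] ang -148.0 len [25. 40.]
red px [249. 290.] 127 world [551.1 334.8] ang -166.0 len [25. 40.]
red px [306. 297.] 125 world [431.  333.2] ang 146.0 len [22. 41.]
side case bottom/top corners?
stand top c scene [[ 479. -301.   44.]]
case rim L scene [[456.  95.  50.]]
case rim near R [[473. -99.  50.]]
tape [[725. 255.  12.]]
notes [[390. 112.  10.]]
wallet [[ 361. -177.    9.]]
```

View pics/crop1.png

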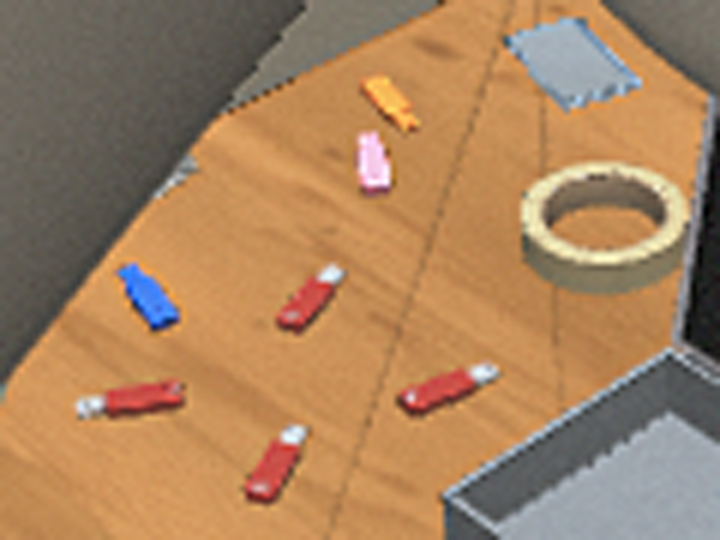

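The close crop confirms four red sticks with silver plugs, which are the wanted ones. Blue, pink and orange are the look-alikes. I move towards the case and look again from above.

>>> move_arm(
  targets="1 2.68 -2.85 0 0 0 0;1 2.68 -2.85 0 0 0 0;1 2.68 -2.85 0 0 0 0;1 2.68 -2.85 0 0 0 0;1 2.68 -2.85 0 0 0 0",
)

```text
clock: 0.67
eef_pos: [331.1, -405.7, 231.3]
tool_rot: [3.142, -0.0, 0.423]
force: [0.6, 0.3, -0.3]
width: 85.2
gripper_force: 0.0
```

>>> move_arm(
  targets="1 2.68 -2.85 0 0 0 0;1 2.68 -2.85 0 0 0 0;1 2.68 -2.85 0 0 0 0;1 2.68 -2.85 0 0 0 0;1 2.68 -2.85 0 0 0 0",
)

```text
clock: 1.08
eef_pos: [394.7, -220.8, 231.5]
tool_rot: [3.141, -0.0, 0.423]
force: [-0.2, -0.6, 0.3]
width: 85.1
gripper_force: 0.0
```

>>> move_arm(
  targets="1 2.68 -2.85 0 0 0 0;1 2.68 -2.85 0 0 0 0;1 2.68 -2.85 0 0 0 0;1 2.68 -2.85 0 0 0 0;1 2.68 -2.85 -3 0 0 0",
)

```text
clock: 1.5
eef_pos: [453.7, -40.1, 253.9]
tool_rot: [-3.138, 0.007, 0.426]
force: [0.7, 0.2, -0.3]
width: 85.3
gripper_force: 0.0
```

```bash
cat >> h.py <<'E'
def plan(x,y,z,yaw=None):
    "shift to the TCP target in present tool axes (cm), then turn about tool z (deg)"
    s=read_state(); R=Ro.from_euler("xyz",s["tool_rot"]); d=np.array([x,y,z])-s["eef_pos"]
    y0=np.degrees(s["tool_rot"][2]); out="at %s yaw %.1f shift_cm %s"%(s["eef_pos"].round(1),y0,(R.inv().apply(d)/10).round(2))
    if yaw is not None: out+=" turnz %.1f"%(-((yaw-y0+180)%360-180))
    print(out, "tilt",np.degrees(s["tool_rot"][:2]).round(2))
E
python3 - <<'E'
from h import *
w=snap("wrist","w1"); print(-w["R"].T@w["t"]); red(w,9,100); s=read_state(); print(s["eef_pos"],s["tool_rot"],s["force"],s["qpos"])
E
```

```text
[525.1859707   -8.1104337  395.29272477]
red px [31. 65.] 467 world [447.4 236.4] ang -146.0 len [14. 32.]
[460.19334762 -33.18926371 260.18420463] [-3.13940216 -0.00771405  0.43403513] [4.0215812  6.06845204 4.33722595] [ 0.04826453  0.3198917  -0.04338701  1.98764887  0.01135363  0.82832455
 -1.13728676]
```

View pics/w1.png

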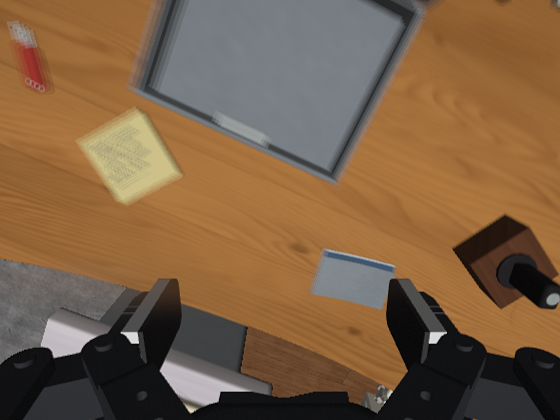

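Wrist view: case front rim corners at about (131,89) and (336,182). The notes, wallet and stand are visible, and one red stick is at (31,65). I take a still of the same view and measure from it.

```bash
python3 - <<'E'
from h import *
s=read_state();print(s["eef_pos"].round(1),s["tool_rot"].round(3))
w=snap("wrist","w2"); print(unproj(w,[(280,210)],0))
red(w,9,100)
p=unproj(w,[(131,89),(336,182),(418,14)],50);print("rim",p.round(1),np.linalg.norm(p[0]-p[1]),np.linalg.norm(p[1]-p[2]))
print("stand top corners",unproj(w,[(454,247),(507,215),(558,266),(502,307)],44).round(1))
print("collar c",unproj(w,[(517,274)],49).round(1),"top",unproj(w,[(548,297)],101).round(1))
plan(440,230,280,145)
b=w["bgr"]; cv2.imwrite("pics/w2c.png",np.hstack([cv2.resize(b[0:200,100:440],None,fx=1.3,fy=1.3),cv2.resize(b[180:330,420:560],None,fx=2,fy=2)[:260]]))
E
```

```text
[460.2 -33.2 260.2] [-3.139 -0.008  0.434]
[[417.00091939 -48.03352812   0.        ]]
red px [517.   4.] 207 world [ 707.3 -169.3] ang 112.0 len [10. 21.]
red px [49. 80.] 776 world [447.1 228.8] ang -148.0 len [20. 40.]
rim [[479.7 133.3  50. ]
 [481.4 -81.1  50. ]
 [645.9 -77.3  50. ]] 214.34792714647406 164.52515670762583
stand top corners [[ 470.4 -231.3   44. ]
 [ 524.7 -261.9   44. ]
 [ 499.4 -347.4   44. ]
 [ 430.7 -321.7   44. ]]
collar c [[ 473.2 -308.    49. ]] top [[ 473.8 -304.1  101. ]]
at [459.9 -36.9 259.2] yaw 24.9 shift_cm [  9.43 -25.05  -2.01] turnz -120.1 tilt [179.98  -0.44]
```

View pics/w2c.png

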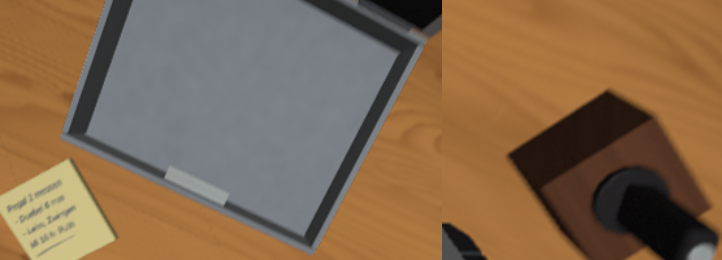

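The still crop puts the rim corners at about (148,103), (340,191) and (426,32), with the stand at the right. Next I move over the sticks.

>>> move_arm(
  targets="1 1.64 -3.54 -0.25 0 0 0;1 1.64 -3.54 -0.25 0 0 0;1 1.64 -3.54 -0.25 0 0 0;1 1.64 -3.54 -0.25 0 0 0;1 1.64 -3.54 -0.25 0 0 0",
)

```text
clock: 2.02
eef_pos: [457.9, 152.7, 269.4]
tool_rot: [3.141, -0.0, 0.423]
force: [0.9, -0.6, 0.4]
width: 85.5
gripper_force: 0.0
```

>>> move_arm(
  targets="1 1.64 -3.54 -0.25 0 0 0;1 1.64 -3.54 -0.25 0 0 0;1 1.64 -3.54 -0.25 0 0 0;1 0 0 0 0 0 -7;1 0 0 0 0 0 -7",
)

```text
clock: 2.43
eef_pos: [458.6, 271.8, 276.5]
tool_rot: [-3.141, -0.001, 0.679]
force: [0.4, -1.4, -0.8]
width: 85.4
gripper_force: 0.0
```

>>> move_arm(
  targets="1 0 0 0 0 0 -7;1 0 0 0 0 0 -7;1 0 0 0 0 0 -7;1 0 0 0 0 0 -7;1 0 0 0 0 0 -7",
)

```text
clock: 2.85
eef_pos: [459.5, 267.9, 276.5]
tool_rot: [3.141, 0.0, 1.284]
force: [0.1, -0.2, 0.2]
width: 85.3
gripper_force: 0.0
```

>>> move_arm(
  targets="1 0 0 0 0 0 -7;1 0 0 0 0 0 -7;1 0 0 0 0 0 -7;1 0 0 0 0 0 -7;1 0 0 0 0 0 -7",
)

```text
clock: 3.27
eef_pos: [459.5, 267.9, 276.5]
tool_rot: [3.142, 0.001, 1.895]
force: [0.2, 0.4, 0.8]
width: 85.6
gripper_force: 0.0
```

>>> move_arm(
  targets="1 0 0 0 0 0 -7;1 0 0 0 0 0 -7;1 0 0 0 0 0 -7;1 0 0 0 0 0 -7;1 0 0 0 0 0 -7",
)

```text
clock: 3.68
eef_pos: [459.6, 267.9, 276.5]
tool_rot: [-3.141, 0.0, 2.506]
force: [0.9, -0.1, -0.2]
width: 85.4
gripper_force: 0.0
```

>>> move_arm(
  targets="1 0 0 0 0 0 0;1 0 0 0 0 0 0;1 0 0 0 0 0 0;1 0 0 0 0 0 0;1 0 0 0 0 0 0",
)

```text
clock: 4.1
eef_pos: [459.2, 268.8, 276.7]
tool_rot: [3.142, 0.0, 2.499]
force: [-0.5, 0.9, 0.2]
width: 85.1
gripper_force: 0.0
```

```bash
python3 - <<'E'
from h import *
w=snap("wrist","w3"); red(w,7,100); plan(429,332,200,145)
E
```

```text
red px [312. 114.] 585 world [428.5 331.3] ang 149.0 len [18. 41.]
red px [251. 177.] 505 world [444.1 232.1] ang -151.0 len [18. 41.]
red px [371. 198.] 482 world [549.3 331.7] ang -160.0 len [18. 43.]
red px [296. 253.] 403 world [553.2 217.5] ang 168.0 len [18. 42.]
at [459.2 268.9 276.7] yaw 143.2 shift_cm [6.2  3.25 7.67] turnz -1.8 tilt [1.8e+02 1.0e-02]
```

View pics/w3.png

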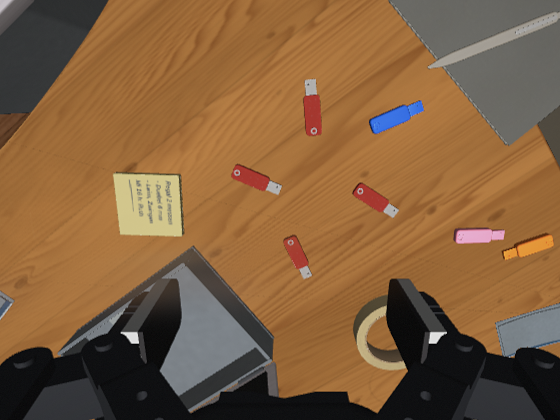

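View w3 shows four red sticks with bodies 18 x 42 mm, matching the description, at pixels (312,114), (251,177), (371,198) and (296,253). I grasp the stick at (428,331) first.

>>> move_arm(
  targets="1 1.24 0.63 3.6 0 0 0;1 1.24 0.63 3.6 0 0 0;1 1.24 0.63 3.6 0 0 0;1 1.24 0.63 3.6 0 0 0;1 1.24 0.63 3.6 0 0 0",
)

```text
clock: 4.57
eef_pos: [428.1, 331.7, 95.3]
tool_rot: [3.141, 0.0, 2.5]
force: [0.7, -0.6, 0.2]
width: 85.3
gripper_force: 0.0
```

>>> move_arm(
  targets="0 0 0 0 0 0 -5.8;0 0 0 3 0 0 0;0 0 0 3 0 0 0;0 0 0 2 0 0 0;0 0 0 1.3 0 0 0",
)

```text
clock: 4.98
eef_pos: [427.4, 330.5, 1.4]
tool_rot: [-3.139, -0.001, 2.602]
force: [-0.9, -0.2, 0.4]
width: 42.6
gripper_force: 0.0
```

>>> move_arm(
  targets="0 0 0 0 0 0 0;-1 0 0 0 0 0 0;-1 0 0 0 0 0 0;-1 0 0 0 0 0 0;-1 0 0 0 0 0 0",
)

```text
clock: 5.4
eef_pos: [429.0, 331.8, 4.9]
tool_rot: [3.139, 0.001, 2.602]
force: [-0.2, 0.0, 2.8]
width: 15.4
gripper_force: 59.0
```

```bash
python3 - <<'E'
from h import *
s=read_state(); print(s["eef_pos"],s["width"],s["gripper_force"],s["force"])
plan(520,80,180,149)
E
```

```text
[429.02579844 331.76931367   4.85072255] 15.408482666941795 58.98902893066406 [-0.18378105  0.03523696  2.78887152]
at [429.  331.8   4.9] yaw 149.1 shift_cm [-20.76 -16.88 -17.54] turnz 0.1 tilt [1.7987e+02 4.0000e-02]
```

```bash
cat >> h.py <<'E'
def T(R,t): M=np.eye(4); M[:3,:3]=R; M[:3,3]=t; return M
def at_pose(w,pos,rot,pos2,rot2):
    "camera dict as it would be with the TCP at pos2, rot2 (w taken at pos, rot)"
    W=T(w["R"],w["t"])@T(Ro.from_euler("xyz",rot).as_matrix(),pos)@np.linalg.inv(T(Ro.from_euler("xyz",rot2).as_matrix(),pos2))
    v=dict(w); v["R"]=W[:3,:3]; v["t"]=W[:3,3]; v["rvec"]=Ro.from_matrix(W[:3,:3]).as_rotvec(); return v
E
python3 - <<'E'
from h import *
w=snap("wrist"); s=read_state()
a=at_pose(w,s["eef_pos"],s["tool_rot"],[459.2,268.9,276.7],[3.1415,0,2.499])
print(unproj(a,[(251,177)],7), unproj(a,[(193,247),(273,335)],50))
b=at_pose(w,s["eef_pos"],s["tool_rot"],[460,-35,259.7],[-3.141,-.008,.4343])
print(unproj(b,[(49,80)],9), unproj(b,[(148.5,103),(340,191),(426,32)],50))
sd=snap("side","side1"); sc=snap("scene","scene1")
b=sd["bgr"]; g=sc["bgr"]; cv2.imwrite("pics/c2.png",np.hstack([cv2.resize(b[130:260,200:340],None,fx=2.8,fy=2.8),cv2.resize(g[140:270,240:380],None,fx=2.8,fy=2.8)]))
E
```

```text
[[443.63075981 232.75489561   7.        ]] [[462.1088874  140.03391069  50.        ]
 [608.03640628 141.09987394  50.        ]]
[[447.5877865  226.60877261   9.        ]] [[475.46849982 112.7614517   50.        ]
 [475.61001594 -90.46725995  50.        ]
 [637.20437133 -92.57211306  50.        ]]
```

View pics/c2.png

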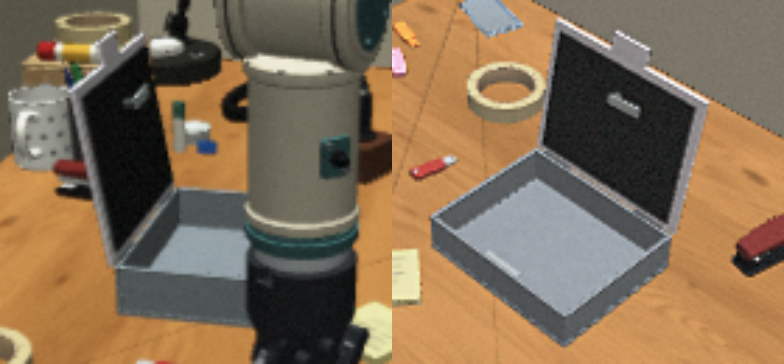

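The crop shows all four rim corners of the case in the scene view, at (254.3,217.5), (302.5,253.6), (339.3,225) and (292,194). I fit the case pose to these.

```bash
python3 - <<'E'
from h import *
from scipy.optimize import least_squares
sc=snap("scene"); sd=snap("side")
L=np.array([[-85,105,50],[-85,-105,50],[85,-105,50],[85,105,50.]])
uv=np.array([(254.3,217.5),(302.5,253.6),(339.3,225),(292,194)])
f=lambda p: (proj(sc,L@Ro.from_euler("z",p[2]).as_matrix().T+[p[0],p[1],0])-uv).ravel()
r=least_squares(f,[550,15,0]); print(r.x.round(2),np.degrees(r.x[2]),r.fun.round(1))
print(unproj(sc,uv,50).round(1)); print("side",proj(sd,L@Ro.from_euler("z",r.x[2]).as_matrix().T+[r.x[0],r.x[1],0]).round(0))
u2=unproj(sd,[(200+117/2.8,130+267/2.8),(200+175/2.8,130+190/2.8)],50); print(u2.round(1))
plan(580,70,120,149)
E
```

```text
[ 5.4975e+02  7.6000e+00 -1.0000e-02] -0.33309578163643416 [-0.9  0.1 -0.3  0.6  1.4 -0.2 -0.1 -1. ]
[[467.6 111.4  50. ]
 [466.5 -96.   50. ]
 [630.6 -95.4  50. ]
 [631.9 108.1  50. ]]
side [[307. 230.]
 [320. 199.]
 [265. 195.]
 [243. 224.]]
[[635.1 122.3  50. ]
 [634.4 -74.6  50. ]]
at [429.  331.8   4.8] yaw 149.1 shift_cm [-26.41 -14.67 -11.53] turnz 0.1 tilt [1.7988e+02 5.0000e-02]
```

Case centre is about (552,11), with yaw near 0. Now I carry stick C into the case.

>>> move_arm(
  targets="-1 0 0 -3.8 0 0 0;-1 0 0 -3.8 0 0 0;-1 0 0 -3.8 0 0 0;-1 -3.31 -1.98 0 0 0 0;-1 -3.31 -1.98 0 0 0 0",
)

```text
clock: 6.07
eef_pos: [465.8, 266.1, 120.9]
tool_rot: [3.135, 0.002, 2.607]
force: [0.8, -0.7, -1.0]
width: 15.7
gripper_force: 58.7
```

>>> move_arm(
  targets="-1 -3.31 -1.98 0 0 0 0;-1 -3.31 -1.98 0 0 0 0;-1 -3.31 -1.98 0 0 0 0;-1 -3.31 -1.98 0 0 0 0;-1 -3.31 -1.98 0 0 0 0",
)

```text
clock: 6.48
eef_pos: [556.5, 91.1, 118.0]
tool_rot: [3.142, 0.0, 2.602]
force: [0.3, -0.0, -0.8]
width: 15.4
gripper_force: 58.7
```

>>> move_arm(
  targets="-1 -3.31 -1.98 0 0 0 0;-1 0 0 0 0 0 0;-1 0 0 3.5 0 0 0;-1 0 0 3.5 0 0 0;-1 0 0 2 0 0 0",
)

```text
clock: 6.9
eef_pos: [572.7, 58.2, 25.3]
tool_rot: [-3.14, -0.002, 2.601]
force: [-0.8, -0.5, -1.3]
width: 15.7
gripper_force: 58.7
```

>>> move_arm(
  targets="-1 0 0 1.4 0 0 0;-1 0 0 0 0 0 0;-1 0 0 0 0 0 0;-0.3 0 0 0 0 0 0;-0.3 0 0 0 0 0 0",
)

```text
clock: 7.32
eef_pos: [574.7, 59.5, 14.7]
tool_rot: [3.141, 0.001, 2.602]
force: [0.5, -0.2, 0.6]
width: 29.8
gripper_force: 0.0
```

```bash
python3 - <<'E'
from h import *
s=read_state(); print(s["width"],s["gripper_force"],s["force"])
plan(444.1,232.1,150,209)
red(snap("scene"),7)
E
```

```text
29.75055010262685 0.0 [ 0.5300509  -0.24527329  0.56328476]
at [574.7  59.5  14.7] yaw 149.1 shift_cm [ 20.06   8.12 -13.54] turnz -59.9 tilt [1.7994e+02 7.0000e-02]
red px [ 15. 127.] 104 world [ 136.4 1289.3] ang 83.0 len [ 21. 389.]
red px [231. 185.] 39 world [546.9 331.2] ang -158.0 len [20. 47.]
red px [253. 200.] 49 world [550.8 215.9] ang 171.0 len [23. 41.]
red px [463. 206.] 44 world [1034.  -302.9] ang -138.0 len [24. 32.]
red px [225. 213.] 48 world [442.1 230.7] ang -150.0 len [19. 46.]
red px [379. 222.] 259 world [ 771.4 -150.5] ang 169.0 len [ 33. 119.]
red px [286. 219.] 17 world [564.7  69.6] ang 48.0 len [12. 23.]
red px [495. 274.] 70 world [ 827.6 -507.1] ang 180.0 len [17. 48.]
```

>>> move_arm(
  targets="-0.3 0 0 -3 0 0 0;-0.3 0 0 -3 0 0 0;-0.3 0 0 -2.7 0 0 0;0 2.49 3.11 0 0 0 0;0 2.49 3.11 0 0 0 0",
)

```text
clock: 7.78
eef_pos: [565.8, 135.4, 103.2]
tool_rot: [3.14, 0.005, 2.594]
force: [-0.5, 1.2, -0.2]
width: 42.5
gripper_force: 0.0
```

>>> move_arm(
  targets="0 2.49 3.11 0 0 0 0;0 2.49 3.11 0 0 0 0;0 0 0 0 0 0 -6.3;0 0 0 0 0 0 -6.3;0 0 0 0 0 0 -6.3",
)

```text
clock: 8.2
eef_pos: [552.3, 218.6, 101.6]
tool_rot: [3.141, 0.001, 2.94]
force: [-0.3, -0.9, -0.9]
width: 42.3
gripper_force: 0.0
```

>>> move_arm(
  targets="0 0 0 0 0 0 0;0 0 0 0 0 0 0",
)

```text
clock: 8.37
eef_pos: [552.7, 217.0, 101.2]
tool_rot: [3.141, 0.0, 2.928]
force: [0.4, 0.7, -0.0]
width: 43.0
gripper_force: 0.0
```

```bash
python3 - <<'E'
from h import *
plan(553.2,217.5,3.5,168); w=snap("wrist","w4"); red(w,7,60)
E
```

```text
at [552.7 217.  101.2] yaw 167.8 shift_cm [-0.03  0.06  9.77] turnz -0.2 tilt [1.7997e+02 2.0000e-02]
red px [269.  45.] 2132 world [444.1 231.3] ang -150.0 len [18. 41.]
red px [447. 177.] 1667 world [548.7 330.5] ang -158.0 len [19. 43.]
red px [284. 217.] 1385 world [552.7 217.2] ang 168.0 len [18. 43.]
red px [ 77. 304.] 434 world [587.   49.4] ang 104.0 len [18. 19.]
```

>>> move_arm(
  targets="0 0 0 3.5 0 0 0;0 0 0 3.5 0 0 0;0 0 0 1.8 0 0 0;0 0 0 1 0 0 0;-1 0 0 0 0 0 0",
)

```text
clock: 8.83
eef_pos: [551.4, 216.3, 0.9]
tool_rot: [-3.139, -0.002, 2.93]
force: [-0.6, 0.1, -0.4]
width: 31.9
gripper_force: 0.0
```

>>> move_arm(
  targets="-1 0 0 0 0 0 0;-1 0 0 0 0 0 0;-1 0 0 0 0 0 0;-1 0 0 -3.5 0 0 0;-1 0 0 -3.5 0 0 0",
)

```text
clock: 9.25
eef_pos: [551.4, 216.6, 72.9]
tool_rot: [-3.14, -0.002, 2.932]
force: [1.1, 0.6, 0.1]
width: 15.6
gripper_force: 60.2
```

>>> move_arm(
  targets="-1 0 0 -3.5 0 0 0;-1 -1.08 -3.51 0 0 0 0;-1 -1.08 -3.51 0 0 0 0;-1 -1.08 -3.51 0 0 0 0;-1 -1.08 -3.51 0 0 0 0",
)

```text
clock: 9.67
eef_pos: [566.2, 69.3, 109.4]
tool_rot: [3.141, 0.003, 2.932]
force: [0.4, -0.8, 0.5]
width: 15.0
gripper_force: 60.2
```

>>> move_arm(
  targets="-1 -1.08 -3.51 0 0 0 0;-1 -1.08 -3.51 0 0 0 0;-1 -1.08 -3.51 0 0 0 0;-1 0 0 0 0 0 0;-1 0 0 3.5 0 0 0",
)

```text
clock: 10.08
eef_pos: [580.8, -42.4, 78.3]
tool_rot: [3.14, 0.013, 2.924]
force: [1.2, 0.3, -0.8]
width: 15.3
gripper_force: 60.2
```

>>> move_arm(
  targets="-1 0 0 3.5 0 0 0;-1 0 0 1.9 0 0 0;-1 0 0 0.6 0 0 0;-1 0 0 0 0 0 0;-0.3 0 0 0 0 0 0",
)

```text
clock: 10.5
eef_pos: [576.3, -38.4, 14.0]
tool_rot: [3.141, 0.002, 2.932]
force: [-0.8, -0.1, 1.0]
width: 26.6
gripper_force: 0.0
```

>>> move_arm(
  targets="-0.3 0 0 0 0 0 0;-0.3 0 0 0 0 0 0",
)

```text
clock: 10.67
eef_pos: [576.7, -38.7, 14.4]
tool_rot: [3.141, 0.003, 2.932]
force: [0.3, 0.1, -0.7]
width: 30.0
gripper_force: 0.0
```

```bash
python3 - <<'E'
from h import *
plan(548.9,331,110,201)
red(snap("scene"),7)
E
```

```text
at [576.7 -38.7  14.4] yaw 168.0 shift_cm [10.39 35.59 -9.57] turnz -33.0 tilt [1.7996e+02 1.7000e-01]
red px [ 14. 127.] 108 world [ 136.6 1295. ] ang 83.0 len [ 22. 384.]
red px [230. 185.] 39 world [546.7 331.2] ang -157.0 len [20. 48.]
red px [462. 206.] 43 world [1033.8 -302.7] ang -135.0 len [24. 32.]
red px [225. 213.] 48 world [442.1 230.7] ang -150.0 len [19. 46.]
red px [379. 222.] 260 world [ 769.5 -150.2] ang 169.0 len [ 33. 121.]
red px [290. 218.] 51 world [575.2  62.4] ang 147.0 len [21. 39.]
red px [310. 235.] 26 world [566.7 -33.4] ang -173.0 len [18. 29.]
red px [495. 274.] 69 world [ 827.8 -507.2] ang 180.0 len [17. 47.]
```

>>> move_arm(
  targets="-0.3 0 0 -3 0 0 0;-0.3 0 0 -3 0 0 0;-0.3 0 0 -3 0 0 0;0 1.04 3.56 0 0 0 0;0 1.04 3.56 0 0 0 0",
)

```text
clock: 11.13
eef_pos: [572.0, 32.5, 105.4]
tool_rot: [-3.142, 0.006, 2.924]
force: [-0.5, 1.1, -0.2]
width: 42.8
gripper_force: 0.0
```

>>> move_arm(
  targets="0 1.04 3.56 0 0 0 0;0 1.04 3.56 0 0 0 0;0 1.04 3.56 0 0 0 0;0 1.04 3.56 0 0 0 0;0 1.04 3.56 0 0 0 0",
)

```text
clock: 11.55
eef_pos: [556.0, 221.8, 103.7]
tool_rot: [3.141, 0.001, 2.932]
force: [1.3, -0.1, -0.2]
width: 42.7
gripper_force: 0.0
```

>>> move_arm(
  targets="0 1.04 3.56 0 0 0 0;0 1.04 3.56 0 0 0 0;0 1.04 3.56 0 0 0 0;0 0 0 0 0 0 -6.6;0 0 0 0 0 0 -6.6",
)

```text
clock: 11.97
eef_pos: [546.3, 335.7, 104.2]
tool_rot: [3.139, 0.001, -3.11]
force: [-0.3, -1.4, 0.1]
width: 43.0
gripper_force: 0.0
```

>>> move_arm(
  targets="0 0 0 0 0 0 -6.6;0 0 0 0 0 0 -6.6;0 0 0 0 0 0 -6.6;0 0 0 0 0 0 0;0 0 0 0 0 0 0",
)

```text
clock: 12.38
eef_pos: [547.9, 330.8, 103.2]
tool_rot: [3.141, 0.001, -2.779]
force: [0.1, -0.2, -0.2]
width: 43.1
gripper_force: 0.0
```

```bash
python3 - <<'E'
from h import *
plan(548.9,331,3.5,201); w=snap("wrist","w5"); red(w,7,60)
E
```

```text
at [547.9 330.8 103.2] yaw -159.2 shift_cm [-0.09 -0.02  9.97] turnz -0.2 tilt [1.7998e+02 3.0000e-02]
red px [192.  20.] 1280 world [452.1 236.3] ang -142.0 len [18. 23.]
red px [283. 217.] 1380 world [548.5 331.1] ang -159.0 len [18. 43.]
```

>>> move_arm(
  targets="0 0 0 3.5 0 0 0;0 0 0 3.5 0 0 0;0 0 0 2 0 0 0;0 0 0 0.9 0 0 0;-1 0 0 0 0 0 0",
)

```text
clock: 12.85
eef_pos: [546.7, 330.1, 1.8]
tool_rot: [-3.14, -0.003, -2.777]
force: [-0.3, 1.2, 0.9]
width: 32.1
gripper_force: 0.0
```

>>> move_arm(
  targets="-1 0 0 0 0 0 0;-1 0 0 0 0 0 0;-1 0 0 0 0 0 0;-1 0 0 -3.5 0 0 0;-1 0 0 -3.5 0 0 0",
)

```text
clock: 13.27
eef_pos: [546.8, 330.1, 73.8]
tool_rot: [-3.141, -0.003, -2.775]
force: [1.2, 1.2, 0.3]
width: 15.5
gripper_force: 58.7
```

>>> move_arm(
  targets="-1 0 0 -3.5 0 0 0;-1 1.85 -3.41 0 0 0 0;-1 1.85 -3.41 0 0 0 0;-1 1.85 -3.41 0 0 0 0;-1 1.85 -3.41 0 0 0 0",
)

```text
clock: 13.68
eef_pos: [527.7, 175.8, 110.3]
tool_rot: [-3.141, 0.003, -2.775]
force: [0.4, -0.5, -0.5]
width: 15.3
gripper_force: 58.7
```

>>> move_arm(
  targets="-1 1.85 -3.41 0 0 0 0;-1 1.85 -3.41 0 0 0 0;-1 1.85 -3.41 0 0 0 0;-1 0 0 0 0 0 0;-1 0 0 3.5 0 0 0",
)

```text
clock: 14.1
eef_pos: [517.0, 59.4, 78.6]
tool_rot: [-3.138, 0.011, -2.782]
force: [2.1, 0.8, -0.6]
width: 15.4
gripper_force: 58.8
```

>>> move_arm(
  targets="-1 0 0 3.5 0 0 0;-1 0 0 1.9 0 0 0;-1 0 0 0.6 0 0 0;-1 0 0 0 0 0 0;-0.3 0 0 0 0 0 0",
)

```text
clock: 14.52
eef_pos: [513.2, 62.5, 14.8]
tool_rot: [-3.142, 0.002, -2.775]
force: [0.4, -0.3, 1.6]
width: 26.6
gripper_force: 0.0
```

>>> move_arm(
  targets="-0.3 0 0 0 0 0 0;-0.3 0 0 0 0 0 0",
)

```text
clock: 14.68
eef_pos: [513.5, 62.1, 15.2]
tool_rot: [-3.141, 0.003, -2.775]
force: [0.3, -0.6, -0.8]
width: 29.8
gripper_force: 0.0
```

```bash
python3 - <<'E'
from h import *
plan(444.1,231.8,105,210)
red(snap("scene"),7)
E
```

```text
at [513.5  62.1  15.2] yaw -159.0 shift_cm [ 0.38 18.32 -8.99] turnz -9.0 tilt [-1.7997e+02  1.7000e-01]
red px [ 15. 127.] 117 world [ 136.9 1287.2] ang 83.0 len [ 22. 375.]
red px [462. 206.] 43 world [1033.8 -302.7] ang -135.0 len [24. 32.]
red px [225. 213.] 47 world [442.2 230.6] ang -149.0 len [19. 47.]
red px [379. 222.] 260 world [ 770.6 -150.4] ang 169.0 len [ 33. 120.]
red px [292. 218.] 27 world [581.9  56.2] ang 172.0 len [19. 24.]
red px [276. 226.] 33 world [518.9  69.2] ang -150.0 len [17. 29.]
red px [313. 234.] 58 world [577.7 -36.6] ang 170.0 len [19. 46.]
red px [495. 274.] 69 world [ 827.8 -507.2] ang 180.0 len [17. 47.]
```

>>> move_arm(
  targets="-0.3 0 0 -3 0 0 0;-0.3 0 0 -3 0 0 0;-0.3 0 0 -3 0 0 0;0 0.08 3.66 0 0 0 0;0 0.08 3.66 0 0 0 0",
)

```text
clock: 15.15
eef_pos: [487.0, 127.7, 105.9]
tool_rot: [-3.14, 0.005, -2.784]
force: [0.7, 1.9, -0.1]
width: 42.8
gripper_force: 0.0
```

>>> move_arm(
  targets="0 0.08 3.66 0 0 0 0;0 0.08 3.66 0 0 0 0;0 0.08 3.66 0 0 0 0;0 0 0 0 0 0 -4.5;0 0 0 0 0 0 -4.5",
)

```text
clock: 15.57
eef_pos: [441.9, 234.8, 105.1]
tool_rot: [3.141, 0.003, -2.608]
force: [0.8, -1.0, 0.3]
width: 42.6
gripper_force: 0.0
```

>>> move_arm(
  targets="0 0 0 0 0 0 0;0 0 0 0 0 0 0",
)

```text
clock: 15.73
eef_pos: [443.2, 231.0, 104.1]
tool_rot: [-3.141, 0.001, -2.621]
force: [0.4, -0.1, 0.1]
width: 42.3
gripper_force: 0.0
```

```bash
python3 - <<'E'
from h import *
plan(444.1,231.8,3.5,210); w=snap("wrist","w6"); red(w,7,60)
E
```

```text
at [443.2 231.  104.1] yaw -150.2 shift_cm [-0.11  0.02 10.06] turnz -0.2 tilt [-1.7999e+02  4.0000e-02]
red px [ 16. 186.] 1686 world [516.1  61.2] ang -160.0 len [20. 42.]
red px [283. 216.] 1360 world [443.4 230.8] ang -151.0 len [18. 43.]
red px [  4. 248.] 200 world [565.2  67.6] ang -159.0 len [ 9. 17.]
```

>>> move_arm(
  targets="0 0 0 3.5 0 0 0;0 0 0 3.5 0 0 0;0 0 0 2 0 0 0;0 0 0 1 0 0 0;-1 0 0 0 0 0 0",
)

```text
clock: 16.2
eef_pos: [442.2, 229.6, 1.8]
tool_rot: [-3.141, -0.004, -2.621]
force: [-0.2, -0.5, -0.3]
width: 32.0
gripper_force: 0.0
```

>>> move_arm(
  targets="-1 0 0 0 0 0 0;-1 0 0 0 0 0 0;-1 0 0 0 0 0 0;-1 0 0 -3.5 0 0 0;-1 0 0 -3.5 0 0 0",
)

```text
clock: 16.62
eef_pos: [442.0, 230.5, 74.1]
tool_rot: [3.141, -0.003, -2.618]
force: [1.1, 0.1, 0.7]
width: 16.1
gripper_force: 59.1
```

>>> move_arm(
  targets="-1 0 0 -3.5 0 0 0;-1 1.06 -3.86 0 0 0 0;-1 1.06 -3.86 0 0 0 0;-1 1.06 -3.86 0 0 0 0;-1 1.06 -3.86 0 0 0 0",
)

```text
clock: 17.03
eef_pos: [484.2, 74.4, 110.0]
tool_rot: [-3.14, 0.002, -2.618]
force: [0.3, 0.4, -0.8]
width: 15.5
gripper_force: 59.1
```

>>> move_arm(
  targets="-1 1.06 -3.86 0 0 0 0;-1 1.06 -3.86 0 0 0 0;-1 1.06 -3.86 0 0 0 0;-1 0 0 0 0 0 0;-1 0 0 3.5 0 0 0",
)

```text
clock: 17.45
eef_pos: [518.8, -43.3, 78.1]
tool_rot: [-3.135, 0.01, -2.627]
force: [1.4, 1.3, -0.3]
width: 15.5
gripper_force: 59.1
```

>>> move_arm(
  targets="-1 0 0 3.5 0 0 0;-1 0 0 1.9 0 0 0;-1 0 0 0.6 0 0 0;-1 0 0 0 0 0 0;-0.3 0 0 0 0 0 0",
)

```text
clock: 17.87
eef_pos: [514.5, -39.5, 14.8]
tool_rot: [-3.141, 0.002, -2.618]
force: [-1.0, 1.3, 0.1]
width: 26.5
gripper_force: 0.0
```

>>> move_arm(
  targets="-0.3 0 0 0 0 0 0;-0.3 0 0 0 0 0 0;-0.3 0 0 -3 0 0 0;-0.3 0 0 -3 0 0 0;-0.3 0 0 -3 0 0 0",
)

```text
clock: 18.28
eef_pos: [513.6, -39.7, 105.5]
tool_rot: [3.141, 0.0, -2.618]
force: [0.8, 0.3, 0.1]
width: 29.8
gripper_force: 0.0
```

```bash
python3 - <<'E'
from h import *
plan(470,11,250,90)
red(snap("scene","sc3"),7); snap("side","sd3")
E
```

```text
at [513.6 -39.7 105.5] yaw -150.0 shift_cm [  1.24   6.58 -14.45] turnz 120.0 tilt [1.7999e+02 1.0000e-02]
red px [ 15. 127.] 110 world [ 136.1 1289.5] ang 83.0 len [ 21. 394.]
red px [463. 206.] 44 world [1034.  -302.9] ang -138.0 len [24. 32.]
red px [379. 222.] 256 world [ 770.5 -150.3] ang 169.0 len [ 33. 121.]
red px [287. 219.] 26 world [567.   67.7] ang -140.0 len [18. 22.]
red px [276. 226.] 36 world [520.   69.1] ang -158.0 len [18. 30.]
red px [313. 234.] 58 world [577.7 -36.6] ang 170.0 len [19. 46.]
red px [299. 243.] 43 world [519.8 -33.3] ang -148.0 len [16. 37.]
red px [495. 274.] 68 world [ 828.2 -507.2] ang -179.0 len [17. 47.]
```

All four sticks are in the case. I close the gripper, rise, turn to yaw 180° and go over behind the lid.

>>> move_arm(
  targets="-1 0 0 -3.9 0 0 0;-1 0 0 -3.9 0 0 0;-1 0 0 -3.9 0 0 0;-1 0 0 -3.9 0 0 0;-1 0 0 -3.9 0 0 0",
)

```text
clock: 18.8
eef_pos: [513.1, -39.9, 301.0]
tool_rot: [-3.141, 0.0, -2.618]
force: [0.5, -1.1, -0.2]
width: 0.2
gripper_force: 0.0
```

>>> move_arm(
  targets="-1 0 0 0 0 0 6;-1 0 0 0 0 0 6;-1 0 0 0 0 0 6;-1 0 0 0 0 0 6;-1 0 0 0 0 0 6",
)

```text
clock: 19.22
eef_pos: [513.5, -40.1, 299.2]
tool_rot: [-3.141, 0.001, 3.136]
force: [0.0, 1.0, -0.6]
width: 0.0
gripper_force: 0.0
```

>>> move_arm(
  targets="-1 -3.4 0.85 0 0 0 0;-1 -3.4 0.85 0 0 0 0;-1 -3.4 0.85 0 0 0 0;-1 -3.4 0.85 0 0 0 0;-1 -3.4 0.85 0 0 0 0",
)

```text
clock: 19.63
eef_pos: [685.0, 2.6, 299.0]
tool_rot: [-3.141, 0.0, 3.141]
force: [1.5, 0.2, 0.4]
width: -0.0
gripper_force: 0.0
```

>>> move_arm(
  targets="-1 -3.4 0.85 0 0 0 0;-1 0 0 0 0 0 0;-1 0 0 0 0 0 0",
)

```text
clock: 19.88
eef_pos: [718.2, 12.3, 297.6]
tool_rot: [3.14, -0.001, -3.141]
force: [-0.8, 0.1, -0.8]
width: -0.4
gripper_force: 0.0
```

```bash
python3 - <<'E'
from h import *
plan(712,11,205,180); d=snap("scene"); e=snap("side")
cv2.imwrite("pics/c4.png",np.hstack([cv2.resize(d["bgr"][100:260,240:400],None,fx=2.5,fy=2.5),cv2.resize(e["bgr"][100:260,200:360],None,fx=2.5,fy=2.5)]))
for th in (1.6,1.7): print(th,[proj(i,[[637-193*np.cos(th),11,50+193*np.sin(th)]]).round(0) for i in (d,e)])
E
```

```text
at [718.2  12.3 297.6] yaw -180.0 shift_cm [ 0.61 -0.14  9.26] turnz 0.0 tilt [ 1.7993e+02 -7.0000e-02]
1.6 [array([[320., 157.]]), array([[248., 141.]])]
1.7 [array([[324., 155.]]), array([[242., 142.]])]
```

View pics/c4.png

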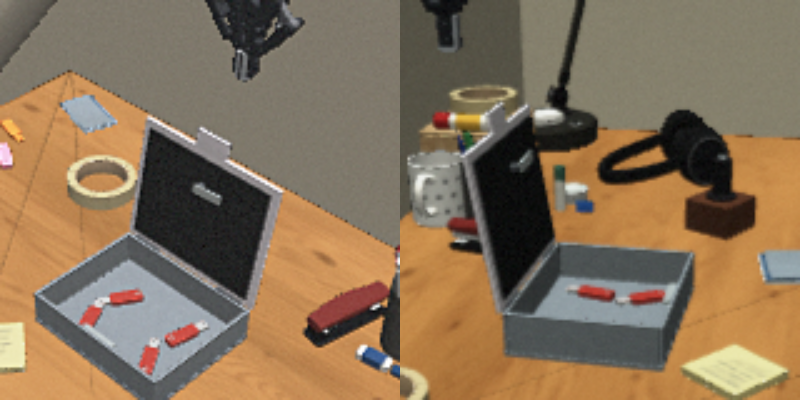

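The crop shows four sticks lying flat in the case, the lid open at about 1.65 rad and the gripper behind it. I lower it and pull the lid over.

>>> move_arm(
  targets="-1 0 0 3 0 0 0;-1 0 0 3 0 0 0;-1 0 0 3.2 0 0 0;-1 0 0 0 0 0 0;-1 1.8 0 0 0 0 0",
)

```text
clock: 20.4
eef_pos: [700.0, 9.4, 205.6]
tool_rot: [-3.141, -0.001, 3.139]
force: [0.0, -0.9, 1.3]
width: -0.2
gripper_force: 0.0
```

>>> move_arm(
  targets="-1 1.8 0 0 0 0 0;-1 1.8 0 0 0 0 0;-1 1.8 0 0 0 0 0;-1 1.8 0 0 0 0 0;-1 1.8 0 0 0 0 0",
)

```text
clock: 20.82
eef_pos: [609.9, 10.4, 209.4]
tool_rot: [-3.141, 0.005, 3.141]
force: [2.3, 0.5, -0.9]
width: -0.2
gripper_force: 0.9
```

>>> move_arm(
  targets="-1 1.8 0 0 0 0 0;-1 1.8 0 0 0 0 0;-1 0 0 0 0 0 0",
)

```text
clock: 21.07
eef_pos: [570.8, 10.3, 209.1]
tool_rot: [-3.139, -0.0, -3.141]
force: [-0.3, -0.7, -0.1]
width: -0.0
gripper_force: 0.0
```

```bash
python3 - <<'E'
from h import *
s=read_state(); print(s["eef_pos"],s["force"]); d=snap("scene"); e=snap("side")
cv2.imwrite("pics/c5.png",np.hstack([cv2.resize(d["bgr"][100:260,240:400],None,fx=2.5,fy=2.5),cv2.resize(e["bgr"][100:260,200:360],None,fx=2.5,fy=2.5)]))
E
```

```text
[570.81656626  10.33863077 209.07634006] [-0.28311799 -0.69202093 -0.05843398]
```

View pics/c5.png

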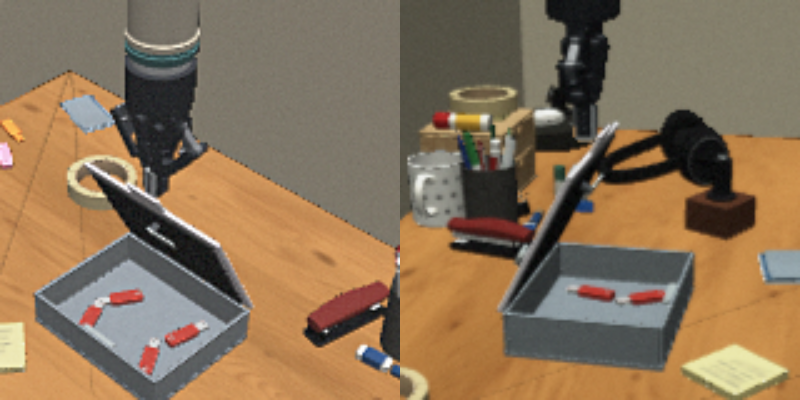

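Lid now at about 60°, with the gripper tip above its free edge. I push down along the arc.

>>> move_arm(
  targets="-1 1.5 0 0.7 0 0 0;-1 1.6 0 1.3 0 0 0;-1 1.6 0 1.3 0 0 0;-1 1.4 0 1.7 0 0 0;-1 1.4 0 1.8 0 0 0",
)

```text
clock: 21.58
eef_pos: [499.9, 11.2, 139.3]
tool_rot: [3.141, 0.003, 3.141]
force: [0.7, 0.0, 0.2]
width: -0.0
gripper_force: 0.3
```

>>> move_arm(
  targets="-1 1 0 2 0 0 0;-1 1 0 2.1 0 0 0;-1 0.5 0 2 0 0 0;-1 0.4 0 1.5 0 0 0;-1 0 0 0 0 0 0",
)

```text
clock: 22.0
eef_pos: [469.0, 10.6, 61.0]
tool_rot: [-3.14, -0.003, 3.142]
force: [-0.0, -0.9, 0.7]
width: -0.2
gripper_force: 0.0
```

>>> move_arm(
  targets="-1 0 0 0.4 0 0 0;-1 0 0 0.4 0 0 0;-1 0 0 0 0 0 0",
)

```text
clock: 22.25
eef_pos: [471.8, 11.4, 56.0]
tool_rot: [-3.141, 0.004, 3.141]
force: [0.4, -0.3, 2.0]
width: -0.3
gripper_force: 1.4
```

>>> move_arm(
  targets="-1 0 0 0.3 0 0 0;-1 0 0 0.2 0 0 0;-1 0 0 0 0 0 0",
)

```text
clock: 22.5
eef_pos: [471.9, 11.4, 55.2]
tool_rot: [-3.138, 0.007, -3.141]
force: [-12.3, -2.1, 59.6]
width: -0.2
gripper_force: 29.3
```

>>> move_arm(
  targets="-1 0 0 0.2 0 0 0;-1 0 0 0 0 0 0;-1 0 0 0 0 0 0",
)

```text
clock: 22.75
eef_pos: [471.9, 11.4, 54.9]
tool_rot: [-3.136, 0.009, -3.141]
force: [-16.5, -2.9, 80.5]
width: -0.4
gripper_force: 40.4
```

>>> move_arm(
  targets="-1 0 0 -1 0 0 0;-1 0 0 -3.5 0 0 0;-1 0 0 -3.5 0 0 0;-1 -1 0 -3.5 0 0 0;-1 -1 0 -3 0 0 0",
)

```text
clock: 23.17
eef_pos: [490.7, 11.3, 196.1]
tool_rot: [3.141, 0.003, -3.142]
force: [1.5, -0.7, -0.2]
width: 0.2
gripper_force: 0.0
```

>>> move_arm(
  targets="0 0 0 0 0 0 0;0 0 0 0 0 0 0;0 0 0 0 0 0 0",
)

```text
clock: 23.42
eef_pos: [489.8, 10.5, 193.0]
tool_rot: [-3.141, 0.001, 3.141]
force: [0.8, -0.3, -0.2]
width: 35.6
gripper_force: 0.0
```

```bash
python3 - <<'E'
from h import *
s=read_state(); print(s["eef_pos"],s["tool_rot"],s["force"]); w=snap("wrist","w7")
c=np.array([552,11]); 
for n,p in dict(cam=(637-125,11,65),L=(637-55,86,65),R=(637-55,-64,65)).items(): print(n,proj(w,[p]).round(0))
np.save("w7.npy",np.r_[np.ravel(w["rvec"]),w["t"]])
E
```

```text
[489.82017252  10.50391132 192.95882917] [-3.14094375e+00  5.79383305e-04  3.14055531e+00] [ 0.7837803  -0.25644155 -0.18181127]
cam [[284. 230.]]
L [[371. 306.]]
R [[198. 306.]]
```

View pics/w7.png

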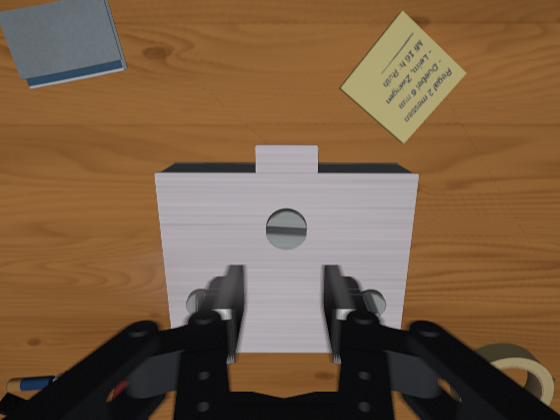

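The lid is shut flat. The cam lock head is at (286,229) against a predicted (284,230). Its slot lies nearly along the image horizontal, i.e. world y. I shift to see the two small screws without the fingers in the way.

>>> move_arm(
  targets="0.5 -3 0 0 0 0 0;0.5 -3 0 0 0 0 0;0.5 0 0 0 0 0 0;0.5 0 0 0 0 0 0;0.5 0 0 0 0 0 0",
)

```text
clock: 23.88
eef_pos: [548.2, 11.2, 191.4]
tool_rot: [-3.142, -0.003, -3.141]
force: [-0.2, -0.0, 1.4]
width: 64.5
gripper_force: 0.0
```

```bash
python3 - <<'E'
from h import *
w=snap("wrist","w8"); g=cv2.cvtColor(w["bgr"],cv2.COLOR_BGR2GRAY); out=[]
for n,p,r in (("cam",(512,11),17),("L",(582,86),12.5),("R",(582,-64),12.5)):
    u=proj(w,[(p[0],p[1],65)])[0]; s=np.linalg.norm(proj(w,[(p[0]+10,p[1],65)])[0]-u)/10
    x,y=u.astype(int); R=int(r*s*1.8); out.append(cv2.resize(g[y-R:y+R,x-R:x+R],(260,260),interpolation=cv2.INTER_CUBIC)); print(n,u.round(0),"px/mm",s.round(2),"R",R)
cv2.imwrite("pics/c8.png",np.hstack(out)); s=read_state(); print(s["eef_pos"],s["tool_rot"])
E
```

```text
cam [283. 158.] px/mm 1.31 R 40
L [376. 245.] px/mm 1.13 R 25
R [191. 245.] px/mm 1.13 R 25
[548.08264255  11.10390192 191.70988487] [-3.14128169e+00 -2.95218049e-03 -3.14084071e+00]
```

View pics/c8.png

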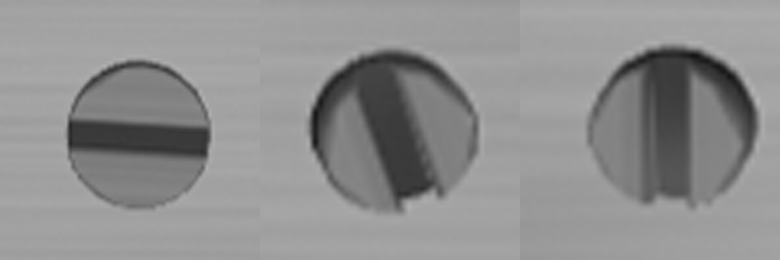

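Cam slot is along about y with a ~2.5° tilt. The left screw's slot is at about +17° from x and the right one's at about 0°. Next I look at the driver in its stand.

>>> move_arm(
  targets="0.5 1.2 -3.5 -0.42 0 0 0;0.5 1.2 -3.5 -0.42 0 0 0;0.5 1.2 -3.5 -0.42 0 0 0;0.5 1.2 -3.5 -0.42 0 0 0;0.5 1.2 -3.5 -0.42 0 0 0",
)

```text
clock: 24.35
eef_pos: [487.6, -165.2, 213.6]
tool_rot: [-3.141, -0.002, -3.141]
force: [0.7, -0.9, -0.3]
width: 64.2
gripper_force: 0.0
```

>>> move_arm(
  targets="0.5 1.2 -3.5 -0.42 0 0 0;0.5 1.2 -3.5 -0.42 0 0 0;0.5 1.2 -3.5 -0.42 0 0 0;0.5 1.2 -3.5 -0.42 0 0 0;0.5 0 0 0 0 0 0",
)

```text
clock: 24.77
eef_pos: [436.8, -312.5, 229.8]
tool_rot: [-3.137, -0.004, 3.129]
force: [0.3, -1.6, -0.7]
width: 63.7
gripper_force: 0.0
```

>>> move_arm(
  targets="0.5 0 0 0 0 0 0;0.5 0 0 0 0 0 0;0.5 0 0 0 0 0 0",
)

```text
clock: 25.02
eef_pos: [441.8, -302.2, 230.5]
tool_rot: [3.141, -0.0, -3.139]
force: [0.2, 0.4, 0.7]
width: 64.0
gripper_force: 0.0
```

```bash
python3 - <<'E'
from h import *
w=snap("wrist","w9"); s=read_state(); print(s["eef_pos"],s["tool_rot"])
u=proj(w,[(474,-303,44)])[0].astype(int); print(u)
x0,y0=max(u[0]-80,0),max(u[1]-80,0); print(x0,y0)
cv2.imwrite("pics/c9.png",cv2.resize(cv2.convertScaleAbs(w["bgr"][y0:y0+160,x0:x0+160],alpha=2.2),None,fx=3.7,fy=3.7,interpolation=cv2.INTER_CUBIC))
E
```

```text
[ 441.96875256 -302.14068385  230.54315909] [ 3.14116722e+00 -1.76441383e-04 -3.13875233e+00]
[282 218]
202 138
```

View pics/c9.png

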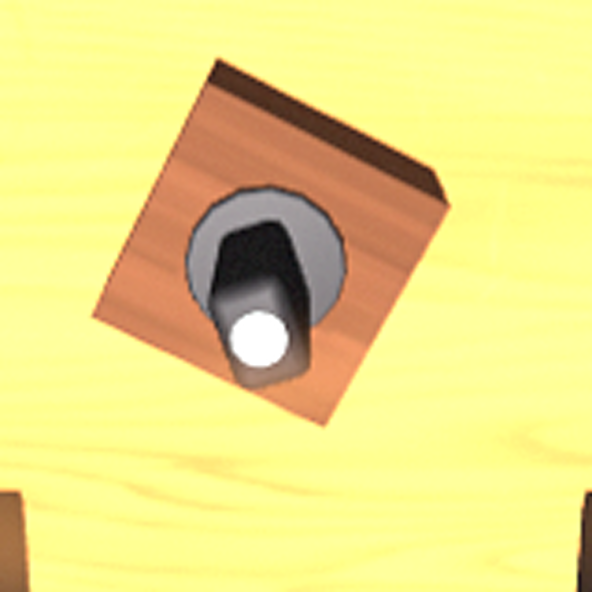

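The crop shows the stand (top centre near crop (269,258)), the collar at (267,260) and the handle top at (258,339). The handle's 26 mm axis is tilted about 16° from x towards +y.

```bash
python3 - <<'E'
from h import *
w=snap("wrist")
f=lambda p:(202+p[0]/3.7,138+p[1]/3.7)
print(unproj(w,[f((208,82)),f((450,206)),f((325,426)),f((93,317))],44).round(1), unproj(w,[f((269,258))],44).round(1))
print("collar",unproj(w,[f((267,260))],49).round(1),"top",unproj(w,[f((258,339))],101).round(1))
print("handle top edges",unproj(w,[f((215,295)),f((298,272)),f((310,365)),f((245,388))],100).round(1))
plan(474,-303,140,196)
E
```

```text
[[ 417.5 -325.4   44. ]
 [ 449.3 -264.    44. ]
 [ 510.9 -295.6   44. ]
 [ 479.7 -356.9   44. ]] [[ 463.3 -310.5   44. ]]
collar [[ 462.3 -310.9   49. ]] top [[ 464.5 -311.6  101. ]]
handle top edges [[ 454.7 -320.9  100. ]
 [ 449.4 -302.9  100. ]
 [ 471.  -300.2  100. ]
 [ 476.5 -314.6  100. ]]
at [ 442.1 -302.3  230.6] yaw -179.8 shift_cm [-3.19 -0.08  9.06] turnz -15.8 tilt [179.98  -0.  ]
```

>>> move_arm(
  targets="0.5 -2.23 -0.87 0 0 0 0;0.5 0 0 0 0 0 -5.1;0.5 0 0 0 0 0 -5.1;0.5 0 0 0 0 0 -5.1;0.5 0 0 0 0 0 0",
)

```text
clock: 25.53
eef_pos: [464.4, -311.4, 230.2]
tool_rot: [3.141, 0.0, -2.87]
force: [-0.6, 0.1, -0.1]
width: 64.2
gripper_force: 0.0
```

>>> move_arm(
  targets="0.3 0 0 3 0 0 0;0.3 0 0 3 0 0 0;0.3 0 0 3 0 0 0;0.3 0 0 0 0 0 0;0.3 0 0 0 0 0 0",
)

```text
clock: 25.95
eef_pos: [463.5, -311.6, 139.9]
tool_rot: [3.139, -0.002, -2.875]
force: [0.1, -0.0, -0.1]
width: 55.7
gripper_force: 0.0
```

```bash
python3 - <<'E'
from h import *
plan(464.4,-311,60,195.5); w=snap("wrist","w10"); print(proj(w,[(464.4,-311,101)])); s=read_state(); print(s["width"],s["force"],s["qpos"])
cv2.imwrite("pics/c10.png",cv2.convertScaleAbs(w["bgr"],alpha=2))
E
```

```text
at [ 463.5 -311.6  139.9] yaw -164.7 shift_cm [-0.11  0.02  7.99] turnz -0.2 tilt [ 1.7988e+02 -1.0000e-01]
[[283.85394428 250.9219669 ]]
55.42249271359797 [ 0.01811223 -0.3103973   0.72465447] [ 1.07606624  0.76890005 -0.87630791  1.84511305  0.75182836  0.89722274
  1.67417341]
```

View pics/c10.png

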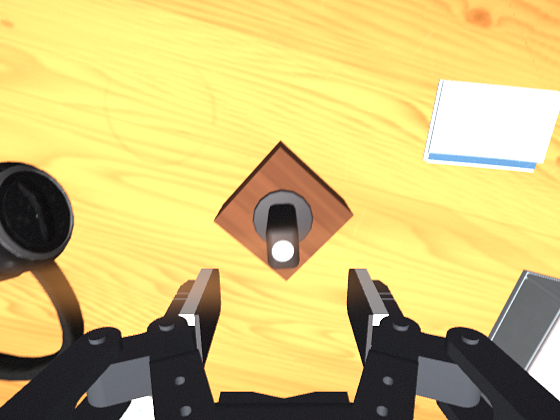

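The handle is centred between the fingers and its flats are parallel to the pads. I lower and grip.

>>> move_arm(
  targets="0.3 0 0 3 0 0 0;0.3 0 0 3 0 0 0;0.3 0 0 1.5 0 0 0;0.3 0 0 0.5 0 0 0;-1 0 0 0 0 0 0",
)

```text
clock: 26.42
eef_pos: [464.8, -312.7, 61.3]
tool_rot: [-3.141, 0.001, -2.875]
force: [-0.3, -0.9, -0.2]
width: 44.6
gripper_force: 0.0
```

>>> move_arm(
  targets="-1 0 0 0 0 0 0;-1 0 0 0 0 0 0;-1 0 0 0 0 0 0;-1 0 0 0 0 0 0;-1 0 0 0 0 0 0",
)

```text
clock: 26.83
eef_pos: [465.6, -313.2, 62.6]
tool_rot: [-3.139, 0.003, -2.875]
force: [0.4, 1.0, 7.1]
width: 17.3
gripper_force: 59.4
```

```bash
python3 - <<'E'
from h import *
plan(464.4,-311,60,195.5); s=read_state(); print(s["width"],s["gripper_force"],s["force"],s["torque"])
E
```

```text
at [ 465.6 -313.2   62.6] yaw -164.7 shift_cm [0.06 0.24 0.25] turnz -0.2 tilt [-1.7985e+02  1.6000e-01]
17.3347957262705 59.3904983997345 [0.41293168 0.95094646 7.05570428] [ 0.1078084   0.08930329 -0.02156076]
```

>>> move_arm(
  targets="-1 0 0 -2 0 0 0;-1 0 0 -3.5 0 0 0;-1 0 0 -3.5 0 0 0;-1 0 0 -3.5 0 0 0;-1 0 0 -3 0 0 0",
)

```text
clock: 27.25
eef_pos: [464.4, -312.5, 218.6]
tool_rot: [-3.14, 0.002, -2.875]
force: [0.1, -0.3, -0.3]
width: 17.5
gripper_force: 58.6
```

```bash
python3 - <<'E'
from h import *
w=snap("wrist","w11"); v=np.load("w7.npy"); a=dict(w); a["R"]=Ro.from_rotvec(v[:3]).as_matrix(); a["t"]=v[3:]; a["rvec"]=v[:3]
b=at_pose(a,[489.82,10.50,192.96],[-3.14094,.00058,3.14055],[548.08,11.10,191.71],[-3.14128,-.00295,-3.14084])
print("cam",unproj(a,[(286.3,229.5)],65),unproj(b,[(285.8,159.5)],65)); print("L,R",unproj(b,[(376.8,245),(195.4,244.6)],65))
# slots: sub-pixel line fit of dark pixels in the heads, w8
g=cv2.imread("pics/w8.png",0).astype(float)
for n,c,r in (("cam",(285.8,159.5),18),("L",(376.8,245),11),("R",(195.4,244.6),11)):
    yy,xx=np.mgrid[:420,:560]; m=((xx-c[0])**2+(yy-c[1])**2<r*r); th=np.percentile(g[m],5)+ (np.percentile(g[m],80)-np.percentile(g[m],5))*.45
    P=unproj(b,np.c_[xx[m&(g<th)],yy[m&(g<th)]],61)[:,:2]; q=P.mean(0); e,vv=np.linalg.eigh(np.cov((P-q).T)); print(n,"slot mid",q.round(1),"ang",np.degrees(np.arctan2(vv[1,1],vv[0,1])).round(1)%180,np.sqrt(12*e).round(1))
# lid front corners
p=unproj(a,[(156,174),(418,174)],56); print("lid front",p.round(1))
s=read_state(); print(s["width"],s["force"],s["torque"]); plan(512,11,190,90)
E
```

```text
cam [[511.64097103  12.55330874  65.        ]] [[512.75934795  12.71380104  65.        ]]
L,R [[582.37442032  86.80750783  65.        ]
 [582.0218937  -60.60404287  65.        ]]
cam slot mid [514.   12.6] ang 86.4 [ 6.9 27.3]
L slot mid [584.4  87.2] ang 23.80000000000001 [ 6.9 19.1]
R slot mid [582.9 -63.3] ang 174.3 [ 7.1 18.5]
lid front [[467.9 -90.6  56. ]
 [468.3 116.9  56. ]]
17.390073289834476 [ 2.41156358 -0.05124785  3.2358807 ] [ 0.00647623 -0.1650186  -0.0221544 ]
at [ 467.7 -313.3  223.9] yaw -164.7 shift_cm [-12.81  30.14   3.26] turnz 105.3 tilt [-179.56    0.45]
```

>>> move_arm(
  targets="-1 -1.6 3.77 0 0 0 0;-1 -1.6 3.77 0 0 0 0;-1 -1.6 3.77 0 0 0 0;-1 -1.6 3.77 0 0 0 0;-1 -1.6 3.77 0 0 0 0",
)

```text
clock: 27.72
eef_pos: [491.4, -108.2, 216.1]
tool_rot: [-3.141, 0.001, -2.876]
force: [1.2, 0.2, -0.9]
width: 17.5
gripper_force: 58.8
```

>>> move_arm(
  targets="-1 -1.6 3.77 0 0 0 0;-1 -1.6 3.77 0 0 0 0;-1 -1.6 3.77 0 0 0 0;-1 0 0 0 0 0 6.74;-1 0 0 0 0 0 6.74",
)

```text
clock: 28.13
eef_pos: [508.2, 15.9, 216.4]
tool_rot: [3.14, 0.002, -3.109]
force: [-0.3, -1.1, -0.2]
width: 17.5
gripper_force: 58.8
```

>>> move_arm(
  targets="-1 0 0 0 0 0 6.74;-1 0 0 0 0 0 6.74;-1 0 0 0 0 0 6.74;-1 0 0 0 0 0 6.74;-1 0 0 0 0 0 6.74",
)

```text
clock: 28.55
eef_pos: [508.0, 12.1, 216.0]
tool_rot: [3.141, 0.001, 2.579]
force: [-0.1, 1.0, -2.7]
width: 17.5
gripper_force: 58.8
```

>>> move_arm(
  targets="-1 0 0 0 0 0 6.74;-1 0 0 0 0 0 6.74;-1 0 0 0 0 0 6.74;-1 0 0 0 0 0 6.74;-1 0 0 0 0 0 6.74",
)

```text
clock: 28.97
eef_pos: [508.0, 12.1, 216.0]
tool_rot: [3.141, 0.0, 1.991]
force: [0.1, -0.0, -1.7]
width: 17.4
gripper_force: 58.8
```

>>> move_arm(
  targets="-1 0 0 0 0 0 6.74;-1 0 0 0 0 0 6.74;-1 0 0 0 0 0 6.74;-1 0 0 0 0 0 6.74;-1 0 0 0 0 0 0",
)

```text
clock: 29.38
eef_pos: [508.0, 12.2, 216.1]
tool_rot: [3.14, 0.0, 1.524]
force: [0.2, 0.2, -0.6]
width: 17.2
gripper_force: 58.8
```

>>> move_arm(
  targets="-1 0 0 0 0 0 0;-1 0 0 0 0 0 0;-1 0 0 0 0 0 0;-1 0 0 0 0 0 0;-1 0 0 0 0 0 0",
)

```text
clock: 29.8
eef_pos: [508.0, 11.9, 215.5]
tool_rot: [-3.142, -0.0, 1.527]
force: [0.2, -0.1, 0.1]
width: 17.3
gripper_force: 58.8
```

```bash
python3 - <<'E'
from h import *
plan(512.3,12.6,135,87.5); s=read_state(); print(s["qpos"].round(2),s["force"],s["torque"])
d=snap("scene"); e=snap("side"); p=s["eef_pos"]
a,b=proj(d,[p-[0,0,58.6]])[0].astype(int),proj(e,[p-[0,0,58.6]])[0].astype(int); print(a,b)
cv2.imwrite("pics/c12.png",np.hstack([cv2.resize(d["bgr"][a[1]-50:a[1]+30,a[0]-40:a[0]+40],None,fx=5,fy=5,interpolation=cv2.INTER_CUBIC),cv2.resize(e["bgr"][b[1]-50:b[1]+30,b[0]-40:b[0]+40],None,fx=5,fy=5,interpolation=cv2.INTER_CUBIC)]))
E
```

```text
at [508.   11.9 215.5] yaw 87.5 shift_cm [0.09 0.43 8.05] turnz -0.0 tilt [-1.8e+02 -1.0e-02]
[ 0.21  0.47 -0.42  1.92  0.26  0.8  -0.39] [ 0.23149091 -0.09421189  0.1462955 ] [ 0.04161463 -0.00446265  0.02193936]
[286 200] [298 175]
```

>>> move_arm(
  targets="-1 0.09 0.43 3 0 0 0;-1 0 0 3 0 0 0;-1 0 0 2 0 0 0;-1 0 0 0.8 0 0 0;-1 0 0 0 0 0 0",
)

```text
clock: 30.32
eef_pos: [511.0, 12.6, 125.8]
tool_rot: [-3.138, 0.0, 1.527]
force: [-0.8, -0.7, -0.6]
width: 17.1
gripper_force: 58.9
```

>>> move_arm(
  targets="-1 0 0 0.3 0 0 0;-1 0 0 0.2 0 0 0;-1 0 0 0 0 0 0;-1 0 0 0 0 0 0",
)

```text
clock: 30.65
eef_pos: [512.9, 12.7, 123.4]
tool_rot: [3.14, -0.0, 1.526]
force: [-0.3, 0.5, -0.2]
width: 17.5
gripper_force: 58.9
```

>>> move_arm(
  targets="-1 0 0 0.15 0 0 0;-1 0 0 0.15 0 0 0;-1 0 0 0 0 0 0;-1 0 0 0 0 0 0",
)

```text
clock: 30.98
eef_pos: [512.9, 12.7, 119.7]
tool_rot: [3.14, -0.0, 1.526]
force: [2.2, -0.0, -0.4]
width: 17.4
gripper_force: 58.9
```

>>> move_arm(
  targets="-1 0 0 0.1 0 0 0;-1 0 0 0 0 0 0;-1 0 0 0 0 0 0",
)

```text
clock: 31.23
eef_pos: [512.9, 12.8, 118.6]
tool_rot: [3.14, -0.0, 1.526]
force: [2.6, 0.2, -0.5]
width: 17.5
gripper_force: 58.8
```

>>> move_arm(
  targets="-1 0 0 0.1 0 0 0;-1 0 0 0 0 0 0;-1 0 0 0 0 0 0",
)

```text
clock: 31.48
eef_pos: [512.8, 12.8, 117.6]
tool_rot: [3.14, -0.0, 1.526]
force: [3.0, -0.4, -0.5]
width: 17.1
gripper_force: 58.8
```

>>> move_arm(
  targets="-1 0 0.07 0.1 0 0 0;-1 0 0 0 0 0 0;-1 0 0 0 0 0 0",
)

```text
clock: 31.73
eef_pos: [513.1, 12.8, 117.3]
tool_rot: [3.141, 0.0, 1.526]
force: [0.5, 0.0, 8.2]
width: 17.1
gripper_force: 60.2
```

>>> move_arm(
  targets="-1 0 0 0 0 0 5;-1 0 0 0 0 0 5;-1 0 0 0 0 0 5;-1 0 0 0 0 0 0",
)

```text
clock: 32.07
eef_pos: [513.8, 12.6, 117.3]
tool_rot: [3.14, -0.0, 1.261]
force: [1.3, -0.2, 5.7]
width: 17.4
gripper_force: 59.9
```

```bash
python3 - <<'E'
from h import *
s=read_state(); print(s["eef_pos"],np.degrees(s["tool_rot"]),s["force"],s["torque"],s["width"])
E
```

```text
[513.8152913   12.55235715 117.34843268] [ 1.79884471e+02 -2.09392268e-03  7.22461574e+01] [ 1.32418241 -0.23279258  5.71482835] [-0.16145513 -0.41063511  0.08979758] 17.447675309405877
```

>>> move_arm(
  targets="-1 0 0 0 0 0 6;-1 0 0 0 0 0 6;-1 0 0 0 0 0 6;-1 0 0 0 0 0 6;-1 0 0 0 0 0 6",
)

```text
clock: 32.48
eef_pos: [513.9, 12.7, 117.4]
tool_rot: [3.14, -0.002, 0.736]
force: [1.2, -0.2, 6.1]
width: 17.3
gripper_force: 60.0
```

>>> move_arm(
  targets="-1 0 0 0 0 0 6;-1 0 0 0 0 0 6;-1 0 0 0 0 0 6;-1 0 0 0 0 0 6;-1 0 0 0 0 0 6",
)

```text
clock: 32.9
eef_pos: [513.9, 12.8, 117.3]
tool_rot: [3.141, -0.002, 0.212]
force: [0.6, -0.7, 6.8]
width: 17.5
gripper_force: 59.9
```

>>> move_arm(
  targets="-1 0 0 0 0 0 6;-1 0 0 0 0 0 3;-1 0 0 0 0 0 0",
)

```text
clock: 33.15
eef_pos: [513.9, 12.8, 117.3]
tool_rot: [3.141, -0.002, 0.058]
force: [1.3, -0.3, 6.4]
width: 17.1
gripper_force: 60.0
```

```bash
cat >> h.py <<'E'
def st():
    s=read_state(); print(s["eef_pos"].round(1),np.degrees(s["tool_rot"]).round(1),"F",s["force"].round(1),"T",s["torque"].round(3),s["width"].round(1),"q",s["qpos"].round(2))
E
python3 -c "from h import *;st()"
```

```text
Traceback (most recent call last):
  File "h.py", line 37, in st
    s=read_state(); print(s["eef_pos"].round(1),np.degrees(s["tool_rot"]).round(1),"F",s["force"].round(1),"T",s["torque"].round(3),s["width"].round(1),"q",s["qpos"].round(2))
                                                                                                                                    ^^^^^^^^^^^^^^^^
AttributeError: 'float' object has no attribute 'round'
```

Yaw is now 3.3°. I keep turning in small steps until the torque rises.

```bash
sed -i 's/s\["width"\].round(1)/round(s["width"],1)/' h.py; python3 -c "from h import *;st()"
```

```text
[513.9  12.8 117.3] [ 1.8e+02 -1.0e-01  3.3e+00] F [ 1.3 -0.3  6.4] T [-0.102 -0.44   0.026] 17.1 q [-0.13  0.61  0.08  2.   -0.09  0.53 -1.51]
```

>>> move_arm(
  targets="-1 0 0 0 0 0 4;-1 0 0 0 0 0 4;-1 0 0 0 0 0 0",
)

```text
clock: 33.4
eef_pos: [514.0, 12.8, 117.4]
tool_rot: [-3.141, -0.002, -0.082]
force: [0.8, -0.1, 6.9]
width: 17.5
gripper_force: 59.9
```

```bash
python3 -c "from h import *;st()"
```

```text
[514.   12.8 117.4] [-1.8e+02 -1.0e-01 -4.7e+00] F [ 0.8 -0.1  6.9] T [-0.116 -0.474  0.03 ] 17.5 q [-0.16  0.61  0.12  2.   -0.13  0.53 -1.6 ]
```

>>> move_arm(
  targets="-1 0 0 0 0 0 3;-1 0 0 0 0 0 0",
)

```text
clock: 33.57
eef_pos: [514.0, 12.8, 117.3]
tool_rot: [-3.141, -0.002, -0.134]
force: [1.9, -0.9, 7.3]
width: 17.7
gripper_force: 59.9
```

```bash
python3 -c "from h import *;st()"
```

```text
[514.   12.8 117.3] [-1.8e+02 -1.0e-01 -7.7e+00] F [ 1.9 -0.9  7.3] T [-0.142 -0.438  0.036] 17.7 q [-0.17  0.61  0.13  2.   -0.15  0.53 -1.64]
```

>>> move_arm(
  targets="-1 0 0 0 0 0 4;-1 0 0 0 0 0 0",
)

```text
clock: 33.73
eef_pos: [514.1, 12.8, 117.4]
tool_rot: [-3.141, -0.002, -0.204]
force: [2.2, -0.1, 6.1]
width: 17.2
gripper_force: 60.0
```

```bash
python3 -c "from h import *;st()"
```

```text
[514.1  12.8 117.4] [-1.80e+02 -1.00e-01 -1.17e+01] F [ 2.2 -0.1  6.1] T [-0.054 -0.498  0.169] 17.2 q [-0.18  0.61  0.15  2.01 -0.17  0.53 -1.69]
```

>>> move_arm(
  targets="-1 0 0 0 0 0 4;-1 0 0 0 0 0 0",
)

```text
clock: 33.9
eef_pos: [514.1, 12.9, 117.4]
tool_rot: [-3.141, -0.002, -0.273]
force: [2.2, -0.0, 5.4]
width: 17.4
gripper_force: 60.0
```

```bash
python3 -c "from h import *;st()"
```

```text
[514.1  12.9 117.4] [-1.80e+02 -1.00e-01 -1.56e+01] F [ 2.2 -0.   5.4] T [-0.029 -0.426  0.444] 17.4 q [-0.19  0.61  0.17  2.01 -0.19  0.54 -1.73]
```

The torque rises to 0.44 N m at yaw −15.6°, about 90° of slot turn, so the cam is seated. I back off, lift and turn for the left screw.

>>> move_arm(
  targets="-1 0 0 0 0 0 -6;-1 0 0 0 0 0 -2;-1 0 0 -1 0 0 0;-1 0 0 -2 0 0 0;-1 0 0 -2 0 0 0",
)

```text
clock: 34.32
eef_pos: [510.9, 12.7, 166.5]
tool_rot: [3.141, 0.005, -0.133]
force: [0.8, -0.4, -0.6]
width: 17.0
gripper_force: 59.0
```

>>> move_arm(
  targets="-1 0 0 0 0 0 -7;-1 0 0 0 0 0 -7;-1 0 0 0 0 0 -7;-1 0 0 0 0 0 -7;-1 0 0 0 0 0 -7",
)

```text
clock: 34.73
eef_pos: [511.6, 12.7, 166.5]
tool_rot: [-3.141, 0.002, 0.484]
force: [-0.8, 0.4, -0.7]
width: 17.6
gripper_force: 58.9
```

>>> move_arm(
  targets="-1 0 0 0 0 0 -7;-1 0 0 0 0 0 -7;-1 0 0 0 0 0 -7;-1 0 0 0 0 0 -7;-1 0 0 0 0 0 -7",
)

```text
clock: 35.15
eef_pos: [511.5, 12.5, 166.4]
tool_rot: [-3.139, 0.002, 1.095]
force: [-0.0, 0.5, -0.8]
width: 17.2
gripper_force: 58.9
```

>>> move_arm(
  targets="-1 0 0 0 0 0 -7;-1 0 0 0 0 0 -7;-1 0 0 0 0 0 -7;-1 0 0 0 0 0 -7;-1 0 0 0 0 0 -7",
)

```text
clock: 35.57
eef_pos: [511.6, 12.3, 166.4]
tool_rot: [-3.139, 0.001, 1.706]
force: [-0.1, 0.0, -1.2]
width: 17.1
gripper_force: 58.9
```

>>> move_arm(
  targets="-1 0 0 0 0 0 -7;-1 0 0 0 0 0 -7;-1 0 0 0 0 0 -7;-1 0 0 0 0 0 -7;-1 0 0 0 0 0 -7",
)

```text
clock: 35.98
eef_pos: [511.6, 12.1, 166.4]
tool_rot: [-3.139, -0.001, 2.316]
force: [0.2, -0.0, -0.8]
width: 17.5
gripper_force: 58.9
```

>>> move_arm(
  targets="-1 0 0 0 0 0 -7;-1 0 0 0 0 0 -7;-1 0 0 0 0 0 -7;-1 0 0 0 0 0 -7;-1 0 0 0 0 0 -7",
)

```text
clock: 36.4
eef_pos: [511.7, 12.0, 166.4]
tool_rot: [-3.139, -0.002, 2.927]
force: [-0.0, -0.7, -0.7]
width: 17.6
gripper_force: 58.9
```

>>> move_arm(
  targets="-1 0 0 0 0 0 -7;-1 0 0 0 0 0 -7;-1 0 0 0 0 0 -7;-1 0 0 0 0 0 -7;-1 0 0 0 0 0 0",
)

```text
clock: 36.82
eef_pos: [511.7, 11.9, 166.1]
tool_rot: [-3.141, -0.003, -2.87]
force: [0.0, -0.2, -0.7]
width: 17.2
gripper_force: 58.9
```

```bash
python3 - <<'E'
from h import *
st(); plan(582.5,87.6,127,199)
w=snap("wrist","w13"); g=cv2.cvtColor(w["bgr"],cv2.COLOR_BGR2GRAY); u=[proj(w,[p])[0].astype(int) for p in ((512.6,12.6,65),(582.5,87.6,65),(582.5,-62.4,65))]; print(u)
E
```

```text
[511.7  11.9 166.1] [-180.    -0.2 -164.4] F [ 0.  -0.2 -0.7] T [ 0.005 -0.02   0.004] 17.2 q [ 0.48  0.66 -0.86  1.95  0.67  0.85  1.09]
at [511.7  11.9 166.1] yaw -164.4 shift_cm [-8.86  5.39  3.88] turnz -3.4 tilt [-1.7998e+02 -1.7000e-01]
[array([283, 215]), array([351, 320]), array([163, 275])]
```

>>> move_arm(
  targets="-1 -2.95 1.8 0 0 0 0;-1 -2.95 1.8 0 0 0 0;-1 -2.96 1.8 0 0 0 0;-1 0 0 0 0 0 -3.9;-1 0 0 2 0 0 0",
)

```text
clock: 37.28
eef_pos: [586.8, 92.1, 149.4]
tool_rot: [3.141, 0.007, -2.803]
force: [0.1, 0.4, -1.2]
width: 17.6
gripper_force: 58.9
```

>>> move_arm(
  targets="-1 0 0 1.5 0 0 0;-1 0 0 0 0 0 0;-1 0 0 0 0 0 0;-1 0 0 0 0 0 0",
)

```text
clock: 37.62
eef_pos: [584.2, 88.5, 132.2]
tool_rot: [-3.141, 0.0, -2.806]
force: [0.7, 0.4, -0.4]
width: 17.2
gripper_force: 58.9
```

```bash
python3 - <<'E'
from h import *
st(); plan(582.5,87.6,119,200)
w=snap("wrist","w14"); g=cv2.imread("pics/w14.png",0); u=proj(w,[(512.6,12.6,65),(582.5,-62.4,65)]).round(0); print(u)
for c,r,p in ((u[0],20,0),):
    yy,xx=np.mgrid[:420,:560]; m=((xx-c[0])**2+(yy-c[1])**2<r*r); th=np.percentile(g[m],5)+(np.percentile(g[m],80)-np.percentile(g[m],5))*.45
    P=unproj(w,np.c_[xx[m&(g<th)],yy[m&(g<th)]],61)[:,:2]; q=P.mean(0); e,vv=np.linalg.eigh(np.cov((P-q).T)); print("cam",q.round(1),"ang",np.degrees(np.arctan2(vv[1,1],vv[0,1])).round(1)%180,np.sqrt(12*e).round(1))
E
```

```text
[584.2  88.5 132.2] [-180.     0.  -160.7] F [ 0.7  0.4 -0.4] T [ 0.008 -0.042  0.059] 17.2 q [ 0.29  0.8  -0.81  1.77  0.72  0.91  1.06]
at [584.2  88.5 132.2] yaw -160.7 shift_cm [ 0.19 -0.02  1.32] turnz -0.7 tilt [-1.7998e+02  3.0000e-02]
[[195.  72.]
 [ 39. 148.]]
cam [512.7  11.8] ang 178.5 [ 7.  20.9]
```

Numerically the cam slot now reads 178.5°, a full quarter turn. I insert into the left screw.

>>> move_arm(
  targets="-1 0.14 0 0.5 0 0 0;-1 0 0 0.3 0 0 0;-1 0 0 0 0 0 0;-1 0 0 0 0 0 0",
)

```text
clock: 38.0
eef_pos: [582.6, 87.6, 123.4]
tool_rot: [-3.141, -0.0, -2.804]
force: [0.2, 1.1, -0.5]
width: 17.6
gripper_force: 58.9
```

>>> move_arm(
  targets="-1 0 0 0.2 0 0 0;-1 0 0 0.15 0 0 0;-1 0 0 0 0 0 0;-1 0 0 0 0 0 0",
)

```text
clock: 38.33
eef_pos: [582.8, 87.4, 119.8]
tool_rot: [-3.141, -0.0, -2.804]
force: [0.7, -1.1, -1.5]
width: 17.2
gripper_force: 59.0
```

>>> move_arm(
  targets="-1 0 0 0.15 0 0 0;-1 0 0 0.1 0 0 0;-1 0 0 0 0 0 0;-1 0 0 0 0 0 0",
)

```text
clock: 38.67
eef_pos: [582.9, 87.5, 117.6]
tool_rot: [-3.141, 0.0, -2.804]
force: [0.5, -1.7, 0.3]
width: 17.6
gripper_force: 59.1
```

```bash
python3 -c "from h import *;st()"
```

```text
[582.9  87.5 117.6] [-180.     0.  -160.7] F [ 0.5 -1.7  0.3] T [-0.614 -0.21  -0.005] 17.6 q [ 0.28  0.81 -0.8   1.78  0.75  0.88  1.04]
```

>>> move_arm(
  targets="-1 0 0 0.05 0 0 5;-1 0 0 0 0 0 6;-1 0 0 0 0 0 6;-1 0 0 0 0 0 6;-1 0 0 0 0 0 6",
)

```text
clock: 39.08
eef_pos: [582.8, 87.3, 117.5]
tool_rot: [-3.141, 0.001, 2.968]
force: [-0.5, -2.7, 3.5]
width: 17.5
gripper_force: 59.5
```

```bash
python3 -c "from h import *;st()"
```

```text
[582.8  87.3 117.5] [-180.    0.  170.] F [-0.5 -2.7  3.5] T [-0.636  0.085  0.117] 17.5 q [ 0.21  0.77 -0.67  1.78  0.64  0.82  0.62]
```

>>> move_arm(
  targets="-1 0 0 0 0 0 6;-1 0 0 0 0 0 6;-1 0 0 0 0 0 6;-1 0 0 0 0 0 6;-1 0 0 0 0 0 6",
)

```text
clock: 39.5
eef_pos: [582.9, 88.1, 117.5]
tool_rot: [3.141, 0.0, 2.445]
force: [-0.3, -1.5, 2.3]
width: 17.0
gripper_force: 59.4
```

>>> move_arm(
  targets="-1 0 0 0 0 0 6;-1 0 0 0 0 0 6;-1 0 0 0 0 0 6;-1 0 0 0 0 0 6;-1 0 0 0 0 0 0",
)

```text
clock: 39.92
eef_pos: [583.2, 88.6, 117.5]
tool_rot: [3.14, 0.0, 2.029]
force: [0.4, -0.4, 2.4]
width: 17.9
gripper_force: 59.2
```

```bash
python3 -c "from h import *;st()"
```

```text
[583.2  88.6 117.5] [179.9   0.  116.2] F [ 0.4 -0.4  2.4] T [-0.086 -0.161  0.031] 17.9 q [ 0.06  0.72 -0.42  1.79  0.42  0.72 -0.12]
```

>>> move_arm(
  targets="-1 0 0 0 0 0 6;-1 0 0 0 0 0 6;-1 0 0 0 0 0 0",
)

```text
clock: 40.17
eef_pos: [583.5, 88.8, 117.5]
tool_rot: [3.139, -0.001, 1.822]
force: [1.9, 1.0, 2.7]
width: 17.6
gripper_force: 59.3
```

```bash
python3 -c "from h import *;st()"
```

```text
[583.5  88.8 117.5] [179.9  -0.  104.4] F [1.9 1.  2.7] T [ 0.087 -0.337 -0.012] 17.6 q [ 0.03  0.71 -0.36  1.79  0.36  0.71 -0.28]
```

>>> move_arm(
  targets="-1 0 0 0 0 0 6;-1 0 0 0 0 0 4;-1 0 0 0 0 0 0",
)

```text
clock: 40.42
eef_pos: [583.7, 88.9, 117.5]
tool_rot: [3.139, -0.001, 1.65]
force: [1.6, 1.8, 2.9]
width: 17.6
gripper_force: 59.4
```

```bash
python3 -c "from h import *;st()"
```

```text
[583.7  88.9 117.5] [ 1.799e+02 -1.000e-01  9.450e+01] F [1.6 1.8 2.9] T [ 0.218 -0.503  0.01 ] 17.6 q [ 0.    0.7  -0.32  1.79  0.32  0.7  -0.41]
```

>>> move_arm(
  targets="-1 0 0 0 0 0 6;-1 0 0 0 0 0 6;-1 0 0 0 0 0 0",
)

```text
clock: 40.67
eef_pos: [584.0, 88.9, 117.5]
tool_rot: [3.139, -0.002, 1.44]
force: [3.2, 1.1, 2.8]
width: 17.5
gripper_force: 59.3
```

```bash
python3 -c "from h import *;st()"
```

```text
[584.   88.9 117.5] [ 1.798e+02 -1.000e-01  8.250e+01] F [3.2 1.1 2.8] T [ 0.383 -0.739  0.034] 17.5 q [-0.04  0.7  -0.26  1.79  0.26  0.69 -0.57]
```

>>> move_arm(
  targets="-1 0 0 0 0 0 4;-1 0 0 0 0 0 4;-1 0 0 0 0 0 0",
)

```text
clock: 40.92
eef_pos: [584.1, 88.9, 117.5]
tool_rot: [3.139, -0.002, 1.302]
force: [3.8, 1.7, 3.6]
width: 17.3
gripper_force: 59.3
```

```bash
python3 -c "from h import *;st()"
```

```text
[584.1  88.9 117.5] [ 1.798e+02 -1.000e-01  7.460e+01] F [3.8 1.7 3.6] T [ 0.43  -0.956  0.074] 17.3 q [-0.06  0.69 -0.22  1.79  0.22  0.68 -0.67]
```

>>> move_arm(
  targets="-1 0 0 0 0 0 4;-1 0 0 0 0 0 0",
)

```text
clock: 41.08
eef_pos: [584.2, 88.8, 117.5]
tool_rot: [3.139, -0.003, 1.232]
force: [4.4, 1.8, 2.4]
width: 17.6
gripper_force: 59.3
```

```bash
python3 -c "from h import *;st()"
```

```text
[584.2  88.8 117.5] [ 1.799e+02 -1.000e-01  7.060e+01] F [4.4 1.8 2.4] T [ 0.524 -1.145  0.075] 17.6 q [-0.07  0.69 -0.2   1.79  0.2   0.68 -0.72]
```

>>> move_arm(
  targets="-1 0 0 0 0 0 5;-1 0 0 0 0 0 0",
)

```text
clock: 41.25
eef_pos: [584.3, 88.8, 117.5]
tool_rot: [3.139, -0.003, 1.144]
force: [5.4, 2.1, 2.7]
width: 17.6
gripper_force: 59.4
```

```bash
python3 -c "from h import *;st()"
```

```text
[584.3  88.8 117.5] [179.9  -0.2  65.6] F [5.4 2.1 2.7] T [ 0.671 -1.258  0.129] 17.6 q [-0.09  0.69 -0.17  1.79  0.18  0.67 -0.79]
```

>>> move_arm(
  targets="-1 0 0 0 0 0 5;-1 0 0 0 0 0 0",
)

```text
clock: 41.42
eef_pos: [584.3, 88.8, 117.5]
tool_rot: [3.139, -0.003, 1.058]
force: [4.8, 2.1, 3.2]
width: 17.2
gripper_force: 59.5
```

```bash
python3 -c "from h import *;st()"
```

```text
[584.3  88.8 117.5] [179.9  -0.2  60.6] F [4.8 2.1 3.2] T [ 0.661 -1.375  0.37 ] 17.2 q [-0.1   0.69 -0.15  1.79  0.15  0.67 -0.85]
```

>>> move_arm(
  targets="-1 0 0 0 0 0 5;-1 0 0 0 0 0 0",
)

```text
clock: 41.58
eef_pos: [584.3, 89.6, 117.5]
tool_rot: [3.14, -0.004, 0.971]
force: [4.9, 3.9, 2.4]
width: 16.8
gripper_force: 59.4
```

```bash
python3 -c "from h import *;st()"
```

```text
[584.3  89.6 117.5] [179.9  -0.2  55.7] F [4.9 3.9 2.4] T [ 1.24  -1.503  0.228] 16.8 q [-0.12  0.69 -0.13  1.79  0.13  0.67 -0.92]
```

The torque peaked at about 0.37 N m near yaw 60°, with a slight slip after that, so the left screw is at its stop. I back off, lift and turn for the right screw.

>>> move_arm(
  targets="-1 0 0 0 0 0 -5;-1 0 0 0 0 0 -4;-1 0 0 -1 0 0 0;-1 0 0 -2 0 0 0;-1 0 0 -2 0 0 0",
)

```text
clock: 42.0
eef_pos: [579.2, 86.5, 165.5]
tool_rot: [-3.135, 0.006, 1.129]
force: [0.3, -0.0, -1.3]
width: 17.3
gripper_force: 59.8
```

>>> move_arm(
  targets="-1 0 0 0 0 0 -7;-1 0 0 0 0 0 -7;-1 0 0 0 0 0 -7;-1 0 0 0 0 0 -7;-1 0 0 0 0 0 -7",
)

```text
clock: 42.42
eef_pos: [580.0, 86.6, 165.7]
tool_rot: [-3.135, 0.001, 1.746]
force: [0.7, 0.9, -1.4]
width: 17.4
gripper_force: 59.8
```

>>> move_arm(
  targets="-1 0 0 0 0 0 -7;-1 0 0 0 0 0 -7;-1 0 0 0 0 0 -7;-1 0 0 0 0 0 -7;-1 0 0 0 0 0 -7",
)

```text
clock: 42.83
eef_pos: [580.2, 86.4, 165.7]
tool_rot: [-3.136, -0.002, 2.357]
force: [-0.0, 1.0, -0.5]
width: 17.2
gripper_force: 59.8
```

>>> move_arm(
  targets="-1 0 0 0 0 0 -7;-1 0 0 0 0 0 -7;-1 0 0 0 0 0 -7;-1 0 0 0 0 0 -7;-1 0 0 0 0 0 -7",
)

```text
clock: 43.25
eef_pos: [580.3, 86.3, 165.7]
tool_rot: [-3.138, -0.004, 2.968]
force: [-0.1, 0.6, -0.6]
width: 17.7
gripper_force: 59.8
```

>>> move_arm(
  targets="-1 0 0 0 0 0 -7;-1 0 0 0 0 0 0;-1 0 0 0 0 0 0",
)

```text
clock: 43.5
eef_pos: [581.1, 86.7, 165.9]
tool_rot: [-3.14, -0.004, 3.078]
force: [-0.1, 0.1, 0.4]
width: 17.4
gripper_force: 59.8
```

```bash
python3 - <<'E'
from h import *
st(); plan(582.5,-62.4,165,177)
d=snap("scene"); e=snap("side"); w=snap("wrist","w15"); p=read_state()["eef_pos"]
a,b=proj(d,[p-[0,0,58.3]])[0].astype(int),proj(e,[p-[0,0,58.3]])[0].astype(int); c=[270,190]
print(a,b)
f=lambda i,u,h,k: cv2.resize(i["bgr"][u[1]-2*h//3:u[1]+h//3,u[0]-h//2:u[0]+h//2],(k,k),interpolation=cv2.INTER_CUBIC)
cv2.imwrite("pics/c15.png",np.hstack([f(d,a,60,260),f(e,b,60,260),cv2.resize(cv2.convertScaleAbs(w["bgr"][120:360,150:430],alpha=1.3),(280,260))]))
E
```

```text
[581.1  86.7 165.9] [-179.9   -0.2  176.3] F [-0.1  0.1  0.4] T [ 0.023 -0.012 -0.019] 17.4 q [ 0.25  0.72 -0.73  1.75  0.58  0.91  0.78]
at [581.1  86.7 165.9] yaw 176.3 shift_cm [ -1.09 -14.87   0.11] turnz -0.7 tilt [-179.91   -0.2 ]
[285 190] [264 200]
```

View pics/c15.png

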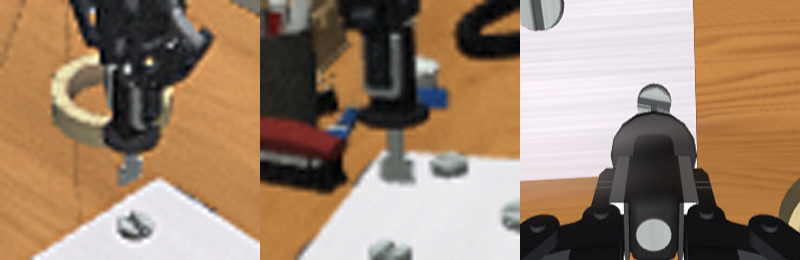

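The driver is still upright in the grip with its blade clear of the lid. I move on to the right screw.

>>> move_arm(
  targets="-1 -0.27 -3.72 0 0 0 0;-1 -0.27 -3.72 0 0 0 0;-1 -0.27 -3.72 0 0 0 0;-1 -0.27 -3.72 0 0 0 0;-1 0 0 2 0 0 0",
)

```text
clock: 44.07
eef_pos: [585.8, -72.8, 148.7]
tool_rot: [-3.133, 0.005, 3.065]
force: [1.8, -1.3, -1.9]
width: 17.3
gripper_force: 60.0
```

>>> move_arm(
  targets="-1 0 0 1.5 0 0 0;-1 0 0 0 0 0 0;-1 0 0 0 0 0 0;-1 0 0 0 0 0 0",
)

```text
clock: 44.4
eef_pos: [584.5, -60.4, 132.8]
tool_rot: [3.141, 0.001, 3.079]
force: [-0.2, 0.3, -0.5]
width: 17.5
gripper_force: 60.0
```

```bash
python3 - <<'E'
from h import *
st(); plan(582.3,-62.4,119,177)
w=snap("wrist","w16"); g=cv2.imread("pics/w16.png",0).astype(float); yy,xx=np.mgrid[:420,:560]
for n,p,rr in (("cam",(512.6,12.6,65),15),("L",(582.7,87.5,65),10.5),("R",(582.3,-62.4,65),10.5)):
    c=proj(w,[p])[0]; s=np.linalg.norm(proj(w,[np.add(p,(0,10,0))])[0]-c)/10; print(n,c.round(0))
    m=((xx-c[0])**2+(yy-c[1])**2<(rr*s)**2); 
    if m.sum()<50: continue
    th=np.percentile(g[m],5)+(np.percentile(g[m],80)-np.percentile(g[m],5))*.45
    P=unproj(w,np.c_[xx[m&(g<th)],yy[m&(g<th)]],61)[:,:2]; q=P.mean(0); e,vv=np.linalg.eigh(np.cov((P-q).T)); print(q.round(1),"ang",np.degrees(np.arctan2(vv[1,1],vv[0,1])).round(1)%180,np.sqrt(12*e).round(1))
E
```

```text
[584.5 -60.4 132.8] [1.800e+02 1.000e-01 1.764e+02] F [-0.2  0.3 -0.5] T [ 0.013 -0.043 -0.041] 17.5 q [ 0.49  0.76 -0.71  1.78  0.64  0.85  0.98]
at [584.5 -60.4 132.8] yaw 176.4 shift_cm [ 0.2  -0.22  1.38] turnz -0.6 tilt [1.7998e+02 5.0000e-02]
cam [405. 103.]
[512.7  12.8] ang 179.8 [ 6.8 29.1]
L [523. 213.]
[584.6  88.4] ang 70.4 [ 8.8 18.3]
R [280. 227.]
[582.5 -62.7] ang 90.3 [ 5.3 20.7]
```

>>> move_arm(
  targets="-1 0.2 -0.2 0.5 0 0 0;-1 0 0 0.3 0 0 0;-1 0 0 0 0 0 0;-1 0 0 0 0 0 0",
)

```text
clock: 44.78
eef_pos: [581.7, -63.2, 123.9]
tool_rot: [-3.141, -0.0, 3.078]
force: [0.4, 0.3, -1.1]
width: 17.6
gripper_force: 59.9
```

>>> move_arm(
  targets="-1 0 0 0.2 0 0 0;-1 0 0 0.15 0 0 0;-1 0 0 0 0 0 0;-1 0 0 0 0 0 0",
)

```text
clock: 45.12
eef_pos: [581.8, -63.2, 120.4]
tool_rot: [3.142, -0.0, 3.078]
force: [0.3, -0.3, -0.7]
width: 17.3
gripper_force: 59.9
```

>>> move_arm(
  targets="-1 0 0 0.15 0 0 0;-1 0 0 0.1 0 0 0;-1 0 0 0 0 0 0;-1 0 0 0 0 0 0",
)

```text
clock: 45.45
eef_pos: [581.8, -63.2, 117.9]
tool_rot: [3.142, -0.0, 3.078]
force: [-1.3, 0.9, -0.3]
width: 17.3
gripper_force: 59.9
```

```bash
python3 -c "from h import *;st()"
```

```text
[581.8 -63.2 117.9] [180.   -0.  176.3] F [-1.3  0.9 -0.3] T [ 0.035 -0.02  -0.03 ] 17.3 q [ 0.48  0.77 -0.69  1.79  0.66  0.82  0.97]
```

>>> move_arm(
  targets="-1 0 0 0.07 0 0 5;-1 0 0 0 0 0 6;-1 0 0 0 0 0 6;-1 0 0 0 0 0 6;-1 0 0 0 0 0 6",
)

```text
clock: 45.87
eef_pos: [582.3, -62.6, 117.6]
tool_rot: [3.14, 0.0, 2.567]
force: [-0.1, 0.0, -0.3]
width: 17.5
gripper_force: 60.0
```

```bash
python3 -c "from h import *;st()"
```

```text
[582.3 -62.6 117.6] [179.9   0.  147.1] F [-0.1  0.  -0.3] T [ 0.328 -0.015  0.069] 17.5 q [ 0.41  0.74 -0.56  1.8   0.54  0.76  0.56]
```

>>> move_arm(
  targets="-1 0 0 0 0 0 6;-1 0 0 0 0 0 6;-1 0 0 0 0 0 6;-1 0 0 0 0 0 6;-1 0 0 0 0 0 6",
)

```text
clock: 46.28
eef_pos: [582.6, -61.9, 117.6]
tool_rot: [3.139, -0.001, 2.044]
force: [-0.3, 2.4, -1.0]
width: 17.5
gripper_force: 59.9
```

>>> move_arm(
  targets="-1 0 0 0 0 0 6;-1 0 0 0 0 0 6;-1 0 0 0 0 0 6;-1 0 0 0 0 0 6;-1 0 0 0 0 0 0",
)

```text
clock: 46.7
eef_pos: [583.0, -61.7, 117.6]
tool_rot: [3.139, -0.001, 1.628]
force: [1.6, 3.5, -1.3]
width: 17.2
gripper_force: 59.8
```

```bash
python3 -c "from h import *;st()"
```

```text
[583.  -61.7 117.6] [ 1.799e+02 -1.000e-01  9.330e+01] F [ 1.6  3.5 -1.3] T [ 0.701 -0.492  0.059] 17.2 q [ 0.25  0.7  -0.3   1.8   0.3   0.69 -0.16]
```

>>> move_arm(
  targets="-1 0 0 0 0 0 6;-1 0 0 0 0 0 6;-1 0 0 0 0 0 0",
)

```text
clock: 46.95
eef_pos: [583.2, -61.7, 117.7]
tool_rot: [3.139, -0.002, 1.421]
force: [1.7, 3.5, -0.0]
width: 17.4
gripper_force: 59.8
```

```bash
python3 -c "from h import *;st()"
```

```text
[583.2 -61.7 117.7] [ 1.799e+02 -1.000e-01  8.140e+01] F [ 1.7  3.5 -0. ] T [ 0.935 -0.772  0.028] 17.4 q [ 0.21  0.69 -0.24  1.8   0.24  0.68 -0.32]
```

>>> move_arm(
  targets="-1 0 0 0 0 0 6;-1 0 0 0 0 0 5;-1 0 0 0 0 0 0",
)

```text
clock: 47.2
eef_pos: [583.4, -61.7, 117.7]
tool_rot: [3.139, -0.002, 1.231]
force: [4.3, 3.8, -1.7]
width: 17.2
gripper_force: 59.7
```

```bash
python3 -c "from h import *;st()"
```

```text
[583.4 -61.7 117.7] [ 1.799e+02 -1.000e-01  7.050e+01] F [ 4.3  3.8 -1.7] T [ 1.085 -0.989  0.039] 17.2 q [ 0.18  0.69 -0.19  1.8   0.19  0.67 -0.46]
```

>>> move_arm(
  targets="-1 0 0 0 0 0 5;-1 0 0 0 0 0 0",
)

```text
clock: 47.37
eef_pos: [583.4, -61.8, 117.7]
tool_rot: [3.139, -0.003, 1.145]
force: [3.9, 4.0, -1.8]
width: 17.3
gripper_force: 59.7
```

```bash
python3 -c "from h import *;st()"
```

```text
[583.4 -61.8 117.7] [ 1.799e+02 -1.000e-01  6.560e+01] F [ 3.9  4.  -1.8] T [ 1.045 -1.035  0.065] 17.3 q [ 0.16  0.69 -0.17  1.8   0.17  0.67 -0.52]
```

>>> move_arm(
  targets="-1 0 0 0 0 0 4;-1 0 0 0 0 0 0",
)

```text
clock: 47.53
eef_pos: [583.4, -61.8, 117.7]
tool_rot: [3.14, -0.003, 1.076]
force: [3.8, 3.4, -1.2]
width: 17.4
gripper_force: 59.9
```

```bash
python3 -c "from h import *;st()"
```

```text
[583.4 -61.8 117.7] [179.9  -0.2  61.7] F [ 3.8  3.4 -1.2] T [ 1.108 -0.994  0.254] 17.4 q [ 0.15  0.68 -0.15  1.8   0.15  0.66 -0.57]
```

Torque is rising at the expected angle. I give it a little more to reach the same level as the left screw.

>>> move_arm(
  targets="-1 0 0 0 0 0 2.5;-1 0 0 0 0 0 0;-1 0 0 0 0 0 0",
)

```text
clock: 47.78
eef_pos: [583.4, -61.7, 117.7]
tool_rot: [3.14, -0.003, 1.036]
force: [3.5, 4.6, -1.4]
width: 17.3
gripper_force: 59.9
```

```bash
python3 -c "from h import *;st()"
```

```text
[583.4 -61.7 117.7] [179.9  -0.2  59.3] F [ 3.5  4.6 -1.4] T [ 1.105 -1.049  0.319] 17.3 q [ 0.14  0.68 -0.14  1.8   0.14  0.66 -0.6 ]
```

>>> move_arm(
  targets="-1 0 0 0 0 0 -5;-1 0 0 0 0 0 -3;-1 0 0 -1 0 0 0;-1 0 0 -3 0 0 0;-1 0 0 -3 0 0 0",
)

```text
clock: 48.2
eef_pos: [579.1, -64.5, 186.9]
tool_rot: [-3.136, 0.004, 1.169]
force: [0.1, 0.2, -0.5]
width: 17.5
gripper_force: 60.0
```

>>> move_arm(
  targets="-1 0 0 -3 0 0 0;-1 0 0 0 0 0 0;-1 0 0 0 0 0 0",
)

```text
clock: 48.45
eef_pos: [581.8, -64.4, 219.2]
tool_rot: [3.139, 0.001, 1.168]
force: [-0.6, 0.8, -2.0]
width: 17.1
gripper_force: 60.1
```

```bash
python3 - <<'E'
from h import *
st(); plan(464.3,-310.7,216,15)
E
```

```text
[581.8 -64.4 219.2] [179.9   0.   66.9] F [-0.6  0.8 -2. ] T [ 0.015  0.079 -0.015] 17.1 q [ 0.19  0.55 -0.2   1.72  0.14  0.89 -0.47]
at [581.8 -64.4 219.2] yaw 66.9 shift_cm [-27.26  -1.16   0.34] turnz 51.9 tilt [1.7988e+02 5.0000e-02]
```

>>> move_arm(
  targets="-1 -3.89 -0.17 0 0 0 0;-1 -3.89 -0.17 0 0 0 0;-1 -3.89 -0.17 0 0 0 0;-1 -3.89 -0.17 0 0 0 0;-1 -3.89 -0.17 0 0 0 0",
)

```text
clock: 48.87
eef_pos: [494.4, -240.1, 215.9]
tool_rot: [-3.137, 0.001, 1.169]
force: [-0.1, -0.1, -0.7]
width: 17.5
gripper_force: 60.0
```

>>> move_arm(
  targets="-1 -3.89 -0.17 0 0 0 0;-1 -3.89 -0.17 0 0 0 0;-1 0 0 0 0 0 2;-1 0 0 0 0 0 2;-1 0 0 0 0 0 0",
)

```text
clock: 49.28
eef_pos: [461.3, -309.5, 215.8]
tool_rot: [-3.137, 0.001, 1.095]
force: [0.5, 0.8, -0.5]
width: 17.5
gripper_force: 60.0
```

>>> move_arm(
  targets="-1 0 0 0 0 0 0;-1 0 0 0 0 0 0;-1 0 0 0 0 0 0",
)

```text
clock: 49.53
eef_pos: [463.7, -308.2, 216.9]
tool_rot: [-3.14, -0.0, 1.099]
force: [-1.1, 0.3, -0.7]
width: 17.4
gripper_force: 60.0
```

```bash
python3 - <<'E'
from h import *
st(); plan(464.3,-310.7,120,63)
w=snap("wrist","w17"); g=cv2.imread("pics/w17.png",0).astype(float); yy,xx=np.mgrid[:420,:560]
for n,p,rr in (("cam",(512.6,12.6,65),15),("L",(582.7,87.5,65),10.5),("R",(582.3,-62.4,65),10.5)): print(n,proj(w,[p])[0].round(0))
E
```

```text
[ 463.7 -308.2  216.9] [-179.9   -0.    63. ] F [-1.1  0.3 -0.7] T [-0.005  0.     0.035] 17.4 q [ 0.66  0.52 -0.18  1.79  0.12  0.84 -0.05]
at [ 463.7 -308.2  216.9] yaw 63.0 shift_cm [-0.2   0.18  9.69] turnz -0.0 tilt [-179.93   -0.  ]
cam [ 110. -313.]
L [ 137. -588.]
R [ 274. -234.]
```

>>> move_arm(
  targets="-1 -0.2 0.18 0 0 0 0;-1 0 0 3 0 0 0;-1 0 0 3 0 0 0;-1 0 0 3 0 0 0;-1 0 0 0.5 0 0 0",
)

```text
clock: 50.0
eef_pos: [461.8, -309.9, 118.1]
tool_rot: [-3.134, -0.0, 1.098]
force: [-0.7, 0.0, -1.3]
width: 17.5
gripper_force: 60.0
```

>>> move_arm(
  targets="-1 0 0 0 0 0 0;-1 0 0 0 0 0 0;-1 0 0 0.5 0 0 0;-1 0 0 1 0 0 0;-1 0 0 0.5 0 0 0",
)

```text
clock: 50.42
eef_pos: [464.9, -311.8, 102.4]
tool_rot: [3.14, 0.0, 1.097]
force: [-0.1, -0.1, -0.6]
width: 17.5
gripper_force: 60.0
```

>>> move_arm(
  targets="-1 0 0 0 0 0 0;-1 0 0 0 0 0 0",
)

```text
clock: 50.58
eef_pos: [464.4, -311.4, 102.1]
tool_rot: [-3.141, -0.0, 1.097]
force: [-0.1, 0.2, -0.4]
width: 17.8
gripper_force: 60.0
```

```bash
python3 -c "from h import *;st();plan(464.3,-310.7,63,63)"
```

```text
[ 464.4 -311.4  102.1] [-180.    -0.    62.8] F [-0.1  0.2 -0.4] T [-0.026  0.017  0.098] 17.8 q [ 0.63  0.68 -0.15  1.88  0.16  0.59 -0.09]
at [ 464.4 -311.4  102.1] yaw 62.8 shift_cm [ 0.06 -0.03  3.91] turnz -0.2 tilt [-179.97   -0.  ]
```

Tip is at about z 44 with no contact, so it is entering the hole. I continue down.

>>> move_arm(
  targets="-1 0 0 1 0 0 0;-1 0 0 1 0 0 0;-1 0 0 1 0 0 0;-1 0 0 0.5 0 0 0;-1 0 0 0 0 0 0",
)

```text
clock: 51.0
eef_pos: [463.4, -310.8, 65.4]
tool_rot: [-3.138, -0.0, 1.097]
force: [-0.6, 0.5, -0.1]
width: 17.3
gripper_force: 60.0
```

>>> move_arm(
  targets="-1 0 0 0.2 0 0 0;-1 0 0 0 0 0 0;-1 0 0 0 0 0 0",
)

```text
clock: 51.25
eef_pos: [464.7, -311.6, 65.5]
tool_rot: [3.141, 0.0, 1.097]
force: [0.2, -0.7, -1.0]
width: 17.2
gripper_force: 60.0
```

```bash
python3 -c "from h import *;st()"
```

```text
[ 464.7 -311.6   65.5] [180.    0.   62.8] F [ 0.2 -0.7 -1. ] T [-0.042  0.047  0.02 ] 17.2 q [ 0.62  0.74 -0.13  1.9   0.18  0.51 -0.1 ]
```

>>> move_arm(
  targets="-1 0 0 0.2 0 0 0;-1 0 0 0.1 0 0 0;-1 0 0 0 0 0 0;-1 0 0 0 0 0 0",
)

```text
clock: 51.58
eef_pos: [464.8, -311.7, 62.8]
tool_rot: [3.141, 0.0, 1.097]
force: [-0.4, 0.1, 3.5]
width: 17.3
gripper_force: 60.5
```

>>> move_arm(
  targets="0.1 0 0 0 0 0 0;0.1 0 0 0 0 0 0;0.1 0 0 0 0 0 0;0.1 0 0 0 0 0 0;0.1 0 0 0 0 0 0",
)

```text
clock: 52.0
eef_pos: [464.5, -311.5, 62.2]
tool_rot: [-3.141, -0.0, 1.097]
force: [0.6, -0.5, 0.4]
width: 46.7
gripper_force: 0.0
```

>>> move_arm(
  targets="0.3 0 0 -1 0 0 0;0.3 0 0 -2 0 0 0;0.3 0 0 -3 0 0 0;0.3 0 0 -3 0 0 0;0.3 0 0 -3.5 0 0 0",
)

```text
clock: 52.42
eef_pos: [463.7, -311.0, 188.4]
tool_rot: [-3.14, -0.0, 1.097]
force: [1.3, -0.7, -0.8]
width: 55.7
gripper_force: 0.0
```

>>> move_arm(
  targets="0.3 0 0 -3.5 0 0 0;0.3 0 0 0 0 0 0;0.3 0 0 0 0 0 0;0.3 0 0 0 0 0 0",
)

```text
clock: 52.75
eef_pos: [464.1, -311.3, 222.5]
tool_rot: [-3.142, 0.0, 1.097]
force: [-0.5, -0.1, -0.6]
width: 55.3
gripper_force: 0.0
```

```bash
python3 - <<'E'
from h import *
st(); plan(520,12.6,230,63)
w=snap("wrist","w18"); g=cv2.cvtColor(w["bgr"],cv2.COLOR_BGR2HSV)[:,:,2].astype(float)
for z,n in ((49,"collar"),(101,"top")): print(n,proj(w,[(464.4,-311,z)])[0].round(0))
# bright end dot of the handle: position of brightest blob near the predicted top
c=proj(w,[(464.4,-311,101)])[0].astype(int); s=g[c[1]-40:c[1]+40,c[0]-40:c[0]+40]; k=np.argwhere(s>0.92*s.max()); m=k.mean(0)[::-1]+c-40; print(s.max(),len(k),m,unproj(w,[m],101).round(1))
red(snap("scene"),7)
E
```

```text
[ 464.1 -311.3  222.5] [-180.     0.    62.8] F [-0.5 -0.1 -0.6] T [-0.045  0.021  0.003] 55.3 q [ 0.66  0.51 -0.18  1.78  0.12  0.86 -0.05]
at [ 464.1 -311.3  222.5] yaw 62.8 shift_cm [31.37 -9.81 -0.75] turnz -0.2 tilt [-1.8e+02  1.0e-02]
collar [284. 188.]
top [284. 204.]
200.0 1119 [281.03038427 227.79088472] [[ 453.3 -327.   101. ]]
red px [  9. 117.] 43 world [ 150.3 1399.1] ang 85.0 len [ 22. 122.]
red px [ 21. 140.] 40 world [ 120.5 1165.9] ang 85.0 len [ 15. 119.]
red px [463. 206.] 44 world [1034.  -302.9] ang -138.0 len [24. 32.]
red px [495. 274.] 70 world [ 827.6 -507.1] ang 180.0 len [17. 48.]
```

>>> move_arm(
  targets="0.6 3.81 -0.82 -0.3 0 0 0;0.6 3.81 -0.82 -0.3 0 0 0;0.6 3.81 -0.82 -0.3 0 0 0;0.6 3.81 -0.82 -0.3 0 0 0;0.6 3.81 -0.82 -0.3 0 0 0",
)

```text
clock: 53.27
eef_pos: [514.3, -121.4, 236.1]
tool_rot: [-3.139, 0.001, 1.096]
force: [0.3, -0.1, -0.3]
width: 68.3
gripper_force: 0.0
```

>>> move_arm(
  targets="0.6 3.81 -0.82 -0.3 0 0 0;0.6 3.81 -0.82 -0.3 0 0 0;0.6 3.81 -0.82 -0.3 0 0 0;0.6 0 0 0 0 0 0;0.6 0 0 0 0 0 0",
)

```text
clock: 53.68
eef_pos: [545.0, -7.0, 245.1]
tool_rot: [-3.139, -0.0, 1.103]
force: [-1.3, -0.3, 0.7]
width: 68.2
gripper_force: 0.0
```

>>> move_arm(
  targets="0.6 0 0 0 0 0 0;0.6 0 0 0 0 0 0;0.6 0 0 0 0 0 0",
)

```text
clock: 53.93
eef_pos: [544.7, -12.3, 245.7]
tool_rot: [-3.141, 0.001, 1.094]
force: [-0.7, 0.4, -0.6]
width: 68.0
gripper_force: 0.0
```

```bash
python3 - <<'E'
from h import *
st(); w=snap("wrist","w19"); g=cv2.imread("pics/w19.png",0).astype(float); yy,xx=np.mgrid[:420,:560]
for n,p,rr in (("cam",(512.6,12.6,65),15),("L",(582.7,87.5,65),10.5),("R",(582.3,-62.4,65),10.5)):
    c=proj(w,[p])[0]; s=np.linalg.norm(proj(w,[np.add(p,(0,10,0))])[0]-c)/10
    m=((xx-c[0])**2+(yy-c[1])**2<(rr*s)**2); print(n,c.round(0),m.sum())
    if m.sum()<50: continue
    th=np.percentile(g[m],5)+(np.percentile(g[m],80)-np.percentile(g[m],5))*.45
    P=unproj(w,np.c_[xx[m&(g<th)],yy[m&(g<th)]],61)[:,:2]; q=P.mean(0); e,vv=np.linalg.eigh(np.cov((P-q).T)); print("  ",q.round(1),"ang",np.degrees(np.arctan2(vv[1,1],vv[0,1])).round(1)%180,np.sqrt(12*e).round(1))
# driver in stand: dark handle blob in the scene and side views, before and now
for v in ("scene","side"):
    d=snap(v,v+"9"); a=cv2.imread(f"pics/{v}0.png",0); b=cv2.cvtColor(d["bgr"],cv2.COLOR_BGR2GRAY); u=proj(d,[(464.4,-311,75)])[0].astype(int)
    f=lambda i:(i[u[1]-22:u[1]+18,u[0]-12:u[0]+12]<40)
    print(v,u,f(a).sum(),f(b).sum(),(f(a)^f(b)).sum(), [np.argwhere(f(i)).mean(0).round(1)[::-1] for i in (a,b)])
    red(d,7,15) if v=="scene" else None
# lid pixels: brightness of the lid plane in the side picture
E
```

```text
[544.7 -12.3 245.7] [-1.799e+02  1.000e-01  6.270e+01] F [-0.7  0.4 -0.6] T [ 0.013 -0.031  0.018] 68.0 q [ 0.11  0.47 -0.21  1.79  0.12  0.9  -0.63]
cam [241. 179.] 851
   [512.6  12.3] ang 0.09999999999999432 [ 7.  29.7]
L [270.  62.] 576
   [583.6  87.5] ang 74.5 [11.7 20.3]
R [343. 214.] 343
   [583.5 -63.5] ang 77.1 [ 7.  19.8]
scene [364 293] 105 134 71 [array([10.9, 25.9]), array([11. , 24.8])]
red px [ 10. 120.] 56 world [ 145.7 1368.7] ang 82.0 len [ 20. 203.]
red px [ 22. 140.] 41 world [ 120.  1159.9] ang 85.0 len [ 15. 125.]
red px [463. 206.] 44 world [1034.  -302.9] ang -138.0 len [24. 32.]
red px [379. 222.] 258 world [ 771.3 -150.4] ang 169.0 len [ 33. 117.]
red px [495. 274.] 69 world [ 827.8 -507.2] ang 180.0 len [17. 47.]
side [328 169] 514 513 17 [array([ 8.4, 21.8]), array([ 8.2, 21.8])]
```

```bash
python3 -c "from cell import order; print(order.finish_job())"
```

```text
the job is handed in; nothing more can be done
None
```

I handed the job in at about 54 s: all four red USB sticks are in the shut case, the cam lock is seated, both screws are turned to their stops, the driver is back upright in its stand, and I did not touch the tape, notes or wallet. Shutting the lid took an 80 N push through the fingertips, over the 40 N limit if fingers count as the gripper's body.

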